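# Change the bottle on the magnetic stirrer

## Task

Change over the bottle on the magnetic stirrer: turn the stirring dial (the right-hand one, with the green tape beside it) down to its zero stop, then lift the finished white-capped bottle off the plate and stand it in the steel tray next to the red-capped bottle. Stand the blue-capped bottle from the blue tray in the middle of the plate, let go of it, and only then turn the stirring dial up until its white pointer is on the green tape. Set the glass bottles down upright without dropping them, keep the heating dial at zero and leave the other bottles and glassware where they stand.

Things in the scene. Friction and masses are not known exactly. Their poses are not given: they have to be found in the camera images.
- stirrer: white magnetic stirrer with hot plate, fixed, 220 mm wide, 307 mm deep, origin on the bench under the plate's middle; +x to its back, +y to the left of a person facing its panel, z up. The dark panel, on the -x side, slopes 38 degrees: from 23 mm above the bench at x -190 mm to 100 mm at x -92 mm; outward normal (-0.616, 0, 0.788), up-slope (0.788, 0, 0.616) in this frame
- plate_middle (a point): middle of the top face of the square white plate (160 x 160 mm, top 116 mm above the bench; a grey circle 104 mm across is printed on it)
- stir_dial (a joint): angle of the stirring dial, rad, about the panel's normal: 0 = zero stop (a hard stop, pointer at 7 o'clock on the panel), growing clockwise as seen looking at the panel, up to 4.7. Friction 0.05 N m; it stays where it is left. It is the right-hand dial (y -52 mm on the stirrer, blue spot on its bar)
- stir_dial_grip (a point): on the stirring dial's axis, 16 mm above the panel along its normal, inside the grip bar, at (-157, -52, 69) mm on the stirrer. The dial: a black disc 60 mm in diameter, its face 6 mm above the panel, and across it a low bar to grip, 54 mm long, 14 mm thick, its top 22 mm above the panel. The bar runs along the line from the axis to point stir_dial_pointer: fingers close across that line
- stir_dial_pointer (a point): the point to which the stirring dial's white pointer line points, 40 mm from the dial's axis, on the panel; turns with the dial
- tape_mark (a point): middle of the green tape (10 mm wide, 16 mm long) stuck on the panel beside the stirring dial, 40 mm from the dial's axis; it differs from time to time. The pointer is on the tape when point stir_dial_pointer comes within 5 mm of this point.
- heat_dial (a joint): angle of the heating dial (left, y +52 mm on the stirrer, red spot), same build as the stirring dial, 104 mm from it; stands at 0 and must stay there
- bottle_done: finished bottle, white screw cap, standing on the plate. All four bottles are alike, amber glass: origin in the middle of the underside, z up, body 70 mm diameter up to 88 mm, shoulder narrowing to a neck 36 mm across from 106 to 116 mm, screw cap 46 mm diameter from 116 to 144 mm (top), 0.25 to 0.45 kg; best held by the cap from above
- bottle_next: the bottle to be stirred next: same bottle with a blue cap, standing in the blue tray
- bottle_spare: same bottle with a yellow cap, in the blue tray; not to be moved
- bottle_old: same bottle with a red cap, at one end of the steel tray; not to be moved
- tray_done: shallow steel tray for finished bottles, fixed, 250 mm long (its own x) by 150 mm wide (y), origin in the middle of its underside; floor 5 mm above the bench, walls 5 mm thick, rim 22 mm above the bench. One end is free: the red-capped bottle stands at its +x end.
- tray_next: blue tray of the same size and axes, for waiting bottles, fixed. Nearer the robot than the trays (within 0.4 m of its base) stand a yellow tube rack and a lidded tub, up to 125 mm tall; equipment up to 240 mm tall lines the back and sides of the bench
- flask: stoppered conical flask, 84 mm diameter, 154 mm tall, loose bystander, origin in the middle of its underside
- beaker: empty glass beaker, 72 mm diameter, 90 mm tall, loose bystander
- wash_bottle: white wash bottle with red cap, 72 mm diameter, 170 mm tall, loose bystander

How it is judged (in metres and radians):
On the way, in this order (a step that is already met when the one before it is completed fails the run):
1. the stirring dial is turned down to zero while the finished bottle still stands on the plate (value of joint stir_dial below 0.1 rad and distance between bottle_done and plate_middle below 0.03 m), for 0.2 s.
2. the finished bottle stands upright and released in the steel tray, the dial still at zero (value of joint stir_dial below 0.12 rad and x of bottle_done in the frame of tray_done between -0.09 and 0.09 m and y of bottle_done in the frame of tray_done between -0.045 and 0.045 m and z of bottle_done in the frame of tray_done below 0.009 m and angle between bottle_done's own z axis and vertical below 0.08 rad and contact force between the fingers and bottle_done below 0.5 N and linear speed of bottle_done below 0.03 m/s), for 0.2 s.
3. the blue-capped bottle stands upright and released in the middle of the plate, the dial still at zero (value of joint stir_dial below 0.12 rad and distance between bottle_next and plate_middle below 0.02 m and angle between bottle_next's own z axis and vertical below 0.08 rad and contact force between the fingers and bottle_next below 0.5 N and linear speed of bottle_next below 0.03 m/s), for 0.2 s.
At the end, for the whole second after the job is handed in: The stirring dial's pointer is on the green tape (within 5 mm of its middle line) and the heating dial at zero (under 0.1 rad); the blue-capped bottle stands upright on the plate within 20 mm of its middle; the white-capped bottle stands upright and flat on the floor of the steel tray; all at rest (distance between stir_dial_pointer and tape_mark below 0.005 m and value of joint heat_dial below 0.1 rad and distance between bottle_next and plate_middle below 0.02 m and angle between each of bottle_next, bottle_done's own z axis and vertical below 0.08 rad and linear speed of each of bottle_next, bottle_done below 0.03 m/s and x of bottle_done in the frame of tray_done between -0.09 and 0.09 m and y of bottle_done in the frame of tray_done between -0.045 and 0.045 m and z of bottle_done in the frame of tray_done below 0.009 m); the robot touches nothing.
It fails at once if the heating dial is turned (value of joint heat_dial above 0.15 rad).
It fails at once if a bottle is dropped (moves faster than 0.3 m/s while not held) ((linear speed of bottle_next above 0.3 m/s and contact force between the fingers and bottle_next below 0.1 N) or (linear speed of bottle_done above 0.3 m/s and contact force between the fingers and bottle_done below 0.1 N)).
It fails at once if the red-capped or the yellow-capped bottle is shifted by more than 25 mm or tipped (distance of any of bottle_old, bottle_spare from where it was at the start of the episode above 0.025 m or angle between any of bottle_old, bottle_spare's own z axis and vertical above 0.3 rad).
It fails at once if the flask, beaker or wash bottle is shifted by more than 30 mm (distance of any of flask, beaker, wash_bottle from where it was at the start of the episode above 0.03 m).
It also fails if it takes over 72 s, if anything falls off the work surface, if the arm or the gripper's body presses on something with over 40 N, if the wrist force passes 120 N, or if a joint passes its speed limit or range.

## Robot

A 7-joint arm with a two-finger parallel gripper is mounted at the origin on the work surface. World frame = base frame: x ahead of the robot, y to its left, z up, the work surface at z = 0. Lengths are in m, angles in degrees, forces in N, time in s.
With the tool pointing down it reaches from about 0.425 to 1.025 m from the base axis. Payload 3.6 kg.
Tool frame: the origin (TCP) lies midway between the tips of the shut fingers; the grasp point (between the pads) lies 19 mm behind it (arm.tcp_to_grasp is the z of the grasp point in the tool frame, in m); z points along the fingers, y is the line along which they close (so a half turn about z gives the same grasp; the last joint's range is limited). The gripper opens to 85 mm and grips with 20 to 120 N. Pads are 22 mm wide; open, the fingers measure 114 mm over their backs; the gripper's body (76 mm by 85 mm) begins 54 mm behind the grasp point. The pads swing forward as they close: fully open they stand 13 mm farther back than shut.
Start: joints at [70.846, 33.873, 2.773, 92.16, -1.908, 54.013, -1.931], TCP at [0.173, -0.704, 0.231] pointing down, gripper open.
Joint ranges: [-153.93, 153.93], [-27.13, 128.08], [-72.61, 78.16], [10.71, 143.7], [-87.88, 267.88], [4.46, 118.87], [-176.78, 176.78]. Speed limits (degrees/s): [147.25, 147.25, 180, 180, 180, 180, 180].

## Interface

Orientations are given as a 3x3 rotation matrix whose columns are the frame's x, y, z axes.
In Python, from rig import arm gives the robot as it stands.
- The arm moves only by the tool step_arm, never from a script. Its argument "plan" is a list of rows, each a list of 7 numbers: the shift along the tool's x, y, z normalised to -1 to 1, where 1 is 0.1 m, then the turn, a rotation vector about the tool's x, y, z normalised to -1 to 1, where 1 is 180 degrees, then the closure, from 0 (fully open) to 1 (shut). In form: [[x, y, z, rx, ry, rz, claw], ...]. A call has 1 to 8 rows; each row is the pose to reach, as a shift and turn from the pose commanded when the call began, along the tool's axes at that moment, turning the shorter way round; what a row does not reach only later rows make up. A row lasts 1/10 s, in which the tool goes at most 50 mm and 8.59 degrees, less where a joint would pass 70% of its speed; a pose out of reach is approached as far as the arm can. A call with a number of a shift or a turn outside -1 to 1 is refused whole. A call with a gripper value outside its range is refused whole. The fingers move at their own pace and stop on an object; "newtons" is the grip in N (left out, the last holds). Time passes only in rows, so rows that repeat a pose let the fingers close. It gives the time, the measured TCP pose, the force, the opening and the grip force at its end, in the units of the state.
- arm.state(): the state, without advancing time (a new reading comes with each control period).
- arm.camera(name): name is "scene" or "side" or "wrist"; returns a dict with "image" (480x640x3 uint8, red, green, blue), "fx", "fy", "cx", "cy" (pixels), "k1" (the pictures are not rectified: a ray, as slopes to the right and down, at radius r is drawn at 1 + k1 r^2 times it, then the intrinsics apply), "camera_from_world" (4x4, takes a point from world to camera coordinates). Camera axes: x right, y up, looking along -z (the intrinsics and any distortion apply to the point x, -y, -z); pixel columns grow to the right and rows downward; lengths in m; the calibration is good to about 2 mm. A picture is of the moment at which its call begins. There is no depth.
- arm.finish_job(): hands the job in; it is judged then, once.
Trained networks look in the newest picture that a camera, given by its name, has taken for a name from the list of things; names that differ only in an ending like _2 or _b are one class to them, and where a whole thing is asked for, a point or a joint stands for the part that bears it (a point fixed in the world has none). Each returns a list of dicts, best first, with "conf" (0 to 1); they miss things now and then, are a little off and sometimes report something else, mostly with a low value. They report only what shows in the picture. A call takes as long as a camera call.
- arm.recognise(camera, thing): "at" ([row, column] in pixels, amid what is visible of it).
The state is a dict: "time": time; "joint_pos": joint angles; "joint_vel": joint speeds; "joint_efforts": joint torques, N m; "eef_pos": TCP position; "eef_rot": TCP orientation; "wrist_force": force on the tool from outside, world axes, zero at the start; "torque": the same for the moment, N m; "grip_width": finger opening in m; "grip_force": force on a finger pad.
Only numpy, scipy, OpenCV 4.12 (cv2) and the standard library are available. Lean on these libraries where they do the work, as an engineer would, in place of code of your own. Each camera call takes 0.05 s, during which the arm holds its last target. There are 200 camera calls.

## Working session

There is one attempt and no reset: what is moved stays moved. The work goes in short steps, Python scripts to look and compute and a tool call to move; the robot and the scene stay as the last step left them, time stands still between calls to the robot, and variables do not carry over. Pictures are saved under pics/ and viewed, at most 10 in all, crops included, and the job is handed in when it is done.

Besides the shell and the picture viewer there is one more tool, called after "Call:" as a command line: name --pt "numbers of a row" for each row, then --argument value for the rest. step_arm: Moves the arm, as the interface text tells. Its arguments: {"type":"object","properties":{"plan":{"type":"array","items":{"type":"array","items":{"type":"number"}}},"newtons":{"type":"number"}},"required":["plan"]}

```bash
ls; mkdir -p pics; cat > h.py <<'E'
import numpy as np, cv2
from rig import arm
def K(c): return np.array([[c["fx"],0,c["cx"]],[0,c["fy"],c["cy"]],[0,0,1.]]),np.array([c["k1"],0,0,0.])
def ray(c,at):
    k,d=K(c); u=cv2.undistortPoints(np.array([[[at[1],at[0]]]],float),k,d)[0,0]
    M=np.array(c["camera_from_world"]); R=M[:3,:3]
    return -R.T@M[:3,3], R.T@np.array([u[0],-u[1],-1])
def atz(c,at,z):
    o,v=ray(c,at); return o+v*(z-o[2])/v[2]
def proj(c,p):
    M=np.array(c["camera_from_world"]); q=M[:3,:3]@np.array(p,float)+M[:3,3]
    k,d=K(c); u=np.array([q[0],-q[1]])/-q[2]; u=u*(1+c["k1"]*(u@u)); return np.array([c["fy"]*u[1]+c["cy"],c["fx"]*u[0]+c["cx"]])
def tri(rs):
    A=0;b=0
    for o,v in rs:
        v=v/np.linalg.norm(v);P=np.eye(3)-np.outer(v,v);A=A+P;b=b+P@o
    return np.linalg.solve(A,b)
def save(n,im): cv2.imwrite("pics/"+n+".png",im[:,:,::-1])
E
python3 - <<'E'
from h import *
np.set_printoptions(precision=3,suppress=True)
things="stirrer stir_dial stir_dial_grip stir_dial_pointer tape_mark heat_dial bottle_done bottle_next bottle_spare bottle_old tray_done tray_next flask beaker wash_bottle plate_middle".split()
for n in ["scene","side"]:
    c=arm.camera(n); save(n,c["image"])
    M=np.array(c["camera_from_world"]);print(n,-M[:3,:3].T@M[:3,3],c["fx"],c["k1"])
    for t in things:
        print(t,[(np.round(d["at"]),round(d["conf"],2)) for d in arm.recognise(n,t)[:2]])
s=arm.state();print(s)
E
```

```text
pics
scene [ 1.525 -0.775  1.064] 561.0447189176851 -0.020405610905385337
stirrer [(array([260., 365.]), 0.9)]
stir_dial [(array([236., 319.]), 0.63)]
stir_dial_grip [(array([237., 323.]), 0.46)]
stir_dial_pointer [(array([237., 322.]), 0.63), (array([263., 368.]), 0.41)]
tape_mark []
heat_dial [(array([225., 348.]), 0.5)]
bottle_done [(array([224., 377.]), 0.98)]
bottle_next [(array([197., 435.]), 0.63), (array([224., 375.]), 0.28)]
bottle_spare [(array([183., 407.]), 0.64)]
bottle_old [(array([298., 250.]), 0.67)]
tray_done [(array([298., 224.]), 0.69)]
tray_next [(array([215., 420.]), 0.88)]
flask [(array([245., 467.]), 0.55), (array([199., 432.]), 0.35)]
beaker [(array([310., 318.]), 0.58)]
wash_bottle []
plate_middle [(array([260., 367.]), 0.69)]
side [0.414 0.625 0.898] 442.1178699211282 -0.08347670127663082
stirrer [(array([190., 334.]), 0.61)]
stir_dial [(array([270., 348.]), 0.73), (array([302., 339.]), 0.32)]
stir_dial_grip [(array([267., 344.]), 0.79)]
stir_dial_pointer [(array([271., 346.]), 0.86), (array([291., 300.]), 0.37)]
tape_mark []
heat_dial [(array([304., 341.]),
[... 442 characters left out ...]

wash_bottle [(array([150., 352.]), 0.58), (array([269., 342.]), 0.26)]
plate_middle [(array([271., 346.]), 0.68), (array([454., 315.]), 0.47)]
{'time': 1.7, 'joint_pos': array([70.845, 33.872,  2.772, 92.161, -1.907, 54.013, -1.929]), 'joint_vel': array([ 0.113, -0.037, -0.06 ,  0.008,  0.143, -0.045, -0.047]), 'joint_efforts': array([  0.001, -54.863,   1.546, -19.853,   0.009,   0.002,  -0.   ]), 'eef_pos': array([ 0.173, -0.704,  0.231]), 'eef_rot': array([[ 0.971,  0.239, -0.   ],
       [ 0.239, -0.971,  0.   ],
       [-0.   , -0.   , -1.   ]]), 'wrist_force': array([-0.368,  0.204,  1.006]), 'torque': array([0.047, 0.005, 0.026]), 'grip_force': 0.0, 'grip_width': 0.08575435766890391}
```

View pictures.

View pics/scene.png

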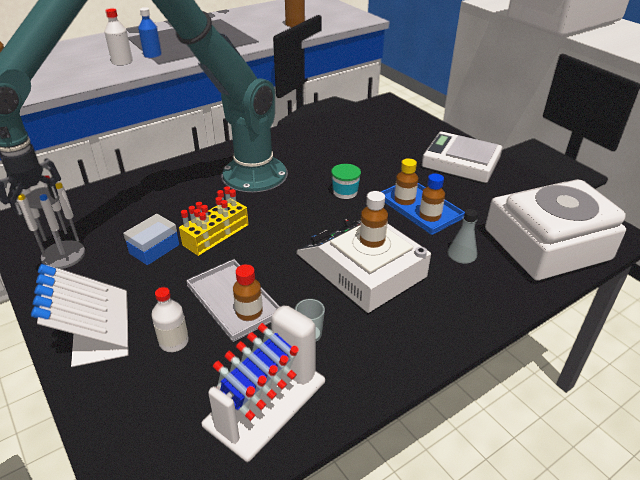

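View pics/side.png

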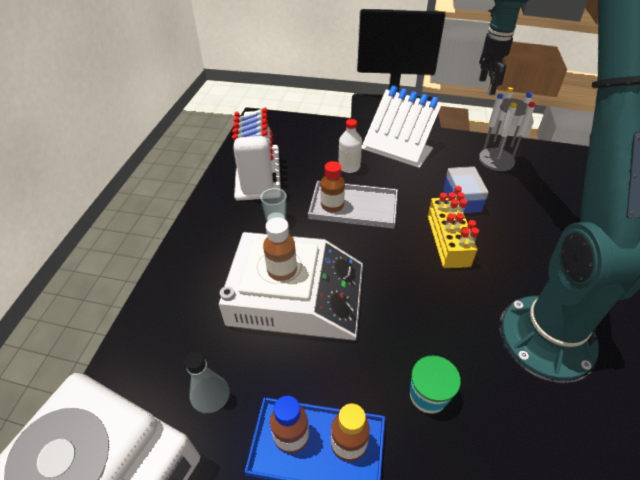

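```bash
python3 - <<'E'
from h import *
np.set_printoptions(precision=3,suppress=True)
a=arm.camera("scene");b=arm.camera("side")
P={"white":((200,375),(229,277)),"red":((274,246),(170,333)),"blue":((182,435),(409,287)),"yellow":((166,409),(417,351)),"stir":((236,319),(269,344)),"heat":((225,348),(303,341))}
for k,(p,q) in P.items(): print(k,tri([ray(a,p),ray(b,q)]))
for n,z,p in [("plate c",.116,[(235,264),(244,320),(299,306),(289,243)]),("steel rim",.022,[(183,318),(191,398),(225,392),(212,309)]),("blue rim",.022,[(400,263),(412,385),(478,250)])]:
    print(n,[atz(b,x,z)[:2] for x in p])
for n,z,p in [("steel rim",.022,[(289,187),(261,240)]),("blue rim",.022,[(229,443),(208,465)])]:
    print(n,[atz(a,x,z)[:2] for x in p])
for n,z,p in [("flask",0,(408,209)),("wash",0,(168,350)),("beaker",0,(218,273))]: print(n,atz(b,p,z))
im=b["image"][225:335,270:375];save("panel",cv2.resize(im,None,fx=5,fy=5,interpolation=cv2.INTER_CUBIC))
c=arm.camera("wrist");M=np.array(c["camera_from_world"]);R=arm.state()["eef_rot"];p=arm.state()["eef_pos"]
print("wristcam in tool",R.T@(-M[:3,:3].T@M[:3,3]-p),R.T@M[:3,:3].T,c["fx"])
E
```

```text
white [0.637 0.013 0.245]
red [ 0.585 -0.343  0.134]
blue [0.541 0.335 0.13 ]
yellow [0.428 0.328 0.133]
stir [ 0.498 -0.059  0.065]
heat [0.493 0.043 0.061]
plate c [array([ 0.707, -0.082]), array([ 0.565, -0.079]), array([0.562, 0.085]), array([0.705, 0.086])]
steel rim [array([ 0.642, -0.414]), array([ 0.396, -0.424]), array([ 0.4  , -0.274]), array([ 0.64 , -0.281])]
blue rim [array([0.61 , 0.285]), array([0.363, 0.26 ]), array([0.591, 0.436])]
steel rim [array([ 0.439, -0.448]), array([ 0.418, -0.278])]
blue rim [array([0.633, 0.302]), array([0.593, 0.439])]
flask [0.721 0.317 0.   ]
wash [ 0.56  -0.536  0.   ]
beaker [ 0.744 -0.258  0.   ]
wristcam in tool [ 0.078  0.001 -0.142] [[ 0.001  0.952  0.307]
 [ 1.    -0.001  0.   ]
 [ 0.001  0.307 -0.952]] 343.7407518421035
```

View pics/panel.png

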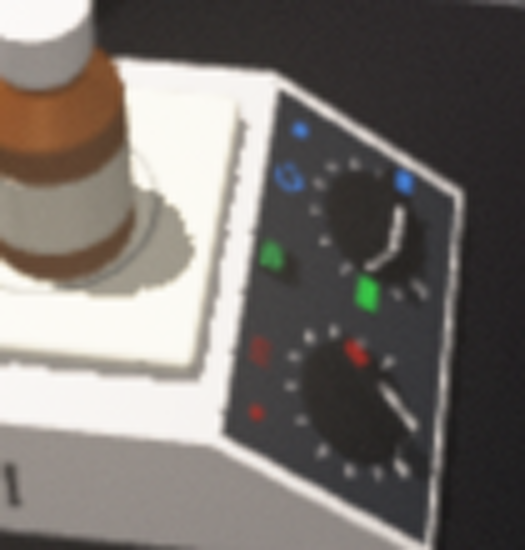

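Call:
step_arm --pt "0 0 -0.7 0 0 0.0768 0" --pt "0 0 -0.7 0 0 0.0768 0" --pt "0 0 -0.7 0 0 0.0768 0"

```text
time: 2.15
eef_pos: [0.1735, -0.7067, 0.3061]
eef_rot: [[1.0, -0.001, 0.002], [-0.001, -1.0, -0.008], [0.002, 0.008, -1.0]]
wrist_force: [-0.3, -0.5, -0.3]
grip_width: 0.0851
grip_force: 0.0
```

Call:
step_arm --pt "0.4 -0.93 0 0 0 0 0" --pt "0.4 -0.93 0 0 0 0 0" --pt "0.4 -0.93 0 0 0 0 0"

```text
time: 2.45
eef_pos: [0.2174, -0.6027, 0.2991]
eef_rot: [[1.0, 0.009, 0.001], [0.009, -1.0, 0.01], [0.001, -0.01, -1.0]]
wrist_force: [0.4, -0.5, -0.6]
grip_width: 0.0853
grip_force: 0.0
```

Call:
step_arm --pt "0.4 -0.93 0 0 0 0 0" --pt "0.4 -0.93 0 0 0 0 0" --pt "0.4 -0.93 0 0 0 0 0"

```text
time: 2.75
eef_pos: [0.2566, -0.5106, 0.2998]
eef_rot: [[1.0, 0.01, 0.0], [0.01, -1.0, 0.008], [0.0, -0.008, -1.0]]
wrist_force: [0.4, 0.1, 0.5]
grip_width: 0.0856
grip_force: 0.0
```

Call:
step_arm --pt "0.4 -0.93 0 0 0 0 0" --pt "0.4 -0.93 0 0 0 0 0" --pt "0.4 -0.93 0 0 0 0 0"

```text
time: 3.05
eef_pos: [0.2959, -0.4185, 0.3002]
eef_rot: [[1.0, 0.01, -0.0], [0.01, -1.0, 0.006], [-0.0, -0.006, -1.0]]
wrist_force: [0.4, -1.1, 0.1]
grip_width: 0.0856
grip_force: 0.0
```

Call:
step_arm --pt "0.4 -0.93 0 0 0 0 0" --pt "0.4 -0.93 0 0 0 0 0" --pt "0.4 -0.93 0 0 0 0 0"

```text
time: 3.35
eef_pos: [0.3355, -0.3263, 0.3006]
eef_rot: [[1.0, 0.011, -0.0], [0.011, -1.0, 0.004], [-0.0, -0.004, -1.0]]
wrist_force: [0.4, -0.2, -0.3]
grip_width: 0.0851
grip_force: 0.0
```

Call:
step_arm --pt "0.4 -0.93 0 0 0 0 0" --pt "0.4 -0.93 0 0 0 0 0" --pt "0.4 -0.93 0 0 0 0 0"

```text
time: 3.65
eef_pos: [0.3756, -0.234, 0.301]
eef_rot: [[1.0, 0.011, 0.0], [0.011, -1.0, 0.003], [0.001, -0.003, -1.0]]
wrist_force: [-0.0, 0.1, -0.0]
grip_width: 0.085
grip_force: 0.0
```

Call:
step_arm --pt "0.4 -0.93 0 0 0 0 0" --pt "0.4 -0.93 0 0 0 0 0" --pt "0.4 -0.93 0 0 0 0 0"

```text
time: 3.95
eef_pos: [0.416, -0.1412, 0.3014]
eef_rot: [[1.0, 0.011, 0.002], [0.011, -1.0, 0.002], [0.002, -0.002, -1.0]]
wrist_force: [-0.8, -1.0, -0.3]
grip_width: 0.0854
grip_force: 0.0
```

Call:
step_arm --pt "0.4 -0.93 0 0 0 0 0" --pt "0.4 -0.93 0 0 0 0 0" --pt "0.4 -0.93 0 0 0 0 0"

```text
time: 4.25
eef_pos: [0.4563, -0.0479, 0.3016]
eef_rot: [[1.0, 0.01, 0.003], [0.01, -1.0, 0.003], [0.003, -0.003, -1.0]]
wrist_force: [0.1, 0.3, 0.9]
grip_width: 0.0853
grip_force: 0.0
```

Call:
step_arm --pt "0 0 0.2 0 0.211 0 0" --pt "-0.1 0 0.4 0 0.211 0 0" --pt "-0.2 0 0.6 0 0.211 0 0" --pt "-0.3 0 0.8 0 0.211 0 0" --pt "-0.4 0 1.0 0 0.211 0 0" --pt "-0.4 0 1.0 0 0.211 0 0" --pt "-0.4 0 1.0 0 0.211 0 0"

```text
time: 4.95
eef_pos: [0.4171, -0.0691, 0.2031]
eef_rot: [[0.941, 0.001, 0.338], [0.02, -0.998, -0.052], [0.337, 0.056, -0.94]]
wrist_force: [-0.3, 0.5, -1.1]
grip_width: 0.0858
grip_force: 0.0
```

```bash
python3 - <<'E'
from h import *
np.set_printoptions(precision=3,suppress=True)
c=arm.camera("wrist");save("w1",c["image"])
s=arm.state();print(s["joint_pos"],s["eef_pos"],s["eef_rot"])
for t in ["stir_dial","heat_dial","tape_mark","stir_dial_pointer"]:
  for d in arm.recognise("wrist",t)[:2]:
    print(t,d)
im=c["image"];hsv=cv2.cvtColor(im,cv2.COLOR_RGB2HSV)
m=cv2.inRange(hsv,(45,120,80),(80,255,255));n,l,st,ce=cv2.connectedComponentsWithStats(m)
print([(st[i,4],ce[i]) for i in range(1,n) if st[i,4]>20])
E
```

```text
[  37.312   12.833  -41.214  142.519   56.472   14.03  -144.521] [ 0.416 -0.067  0.202] [[ 0.942  0.006  0.336]
 [ 0.023 -0.999 -0.047]
 [ 0.336  0.051 -0.941]]
stir_dial {'at': [188.3, 300.0], 'conf': 0.76}
heat_dial {'at': [194.2, 176.5], 'conf': 0.62}
tape_mark {'at': [186.4, 251.6], 'conf': 0.55}
tape_mark {'at': [5.0, 476.4], 'conf': 0.37}
stir_dial_pointer {'at': [183.1, 296.0], 'conf': 0.68}
[(np.int32(196), array([226.699, 127.311])), (np.int32(240), array([251.625, 190.967])), (np.int32(132), array([  3.068, 427.   ]))]
```

View pics/w1.png

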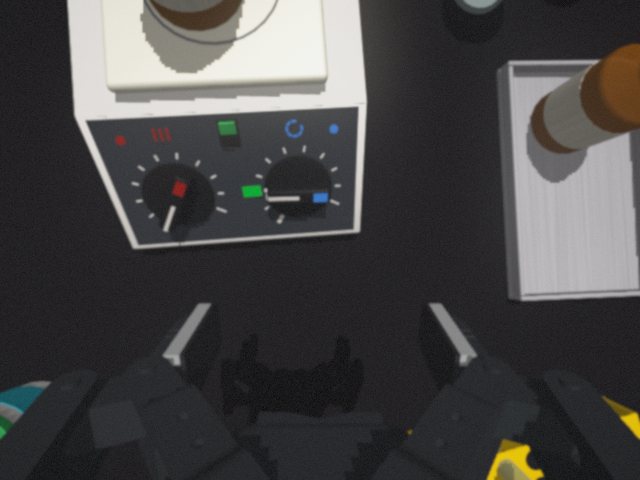

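```bash
cat >> h.py <<'E'
def S(q,p):
    x,y,t=q;p=np.array(p,float)/1000; return np.array([x+np.cos(t)*p[0]-np.sin(t)*p[1],y+np.sin(t)*p[0]+np.cos(t)*p[1],p[2]])
def tape_angles(q,c,at):
    # intersect ray with panel plane (stirrer mm), angle cw from 7 o'clock
    o,v=ray(c,at);x,y,t=q;Rz=np.array([[np.cos(t),-np.sin(t),0],[np.sin(t),np.cos(t),0],[0,0,1]])
    o=Rz.T@(o-[x,y,0])*1000;v=Rz.T@v;n=np.array([-.616,0,.788]);a0=np.array([-157,-52,69])-16*n
    return a0,n,o,v
def dialang(q,c,at,h=0):
    a0,n,o,v=tape_angles(q,c,at);p=o+v*((a0+h*n-o)@n)/(v@n)-a0
    up=p@[.788,0,.616];right=-p[1];return np.hypot(up,right),np.degrees(np.arctan2(right,up))%360
E
python3 - <<'E'
from h import *
from scipy.optimize import least_squares
np.set_printoptions(precision=3,suppress=True)
c=arm.camera("wrist");b=arm.camera("side")
W=[((-190,110,23),(247,135)),((-190,-110,23),(233,360)),((-80,80,116),(90,110)),((-80,-80,116),(82,325)),((-157+10*.616,-52,69-10*.788),(188,298)),((-157+10*.616,52,69-10*.788),(191,177))]
B=[((80,-80,116),(235,264)),((-80,-80,116),(244,320)),((-80,80,116),(299,306)),((80,80,116),(289,243))]
f=lambda q,W,B:np.concatenate([proj(c,S(q,p))-u for p,u in W]+[proj(b,S(q,p))-u for p,u in B])
for w,bb in [(W,[]),([W[0]],B),(W,B)]:
  r=least_squares(lambda q:f(q,w,bb),[.635,0,0]);print(r.x[:2],np.degrees(r.x[2]),r.fun.reshape(-1,2).round(1).tolist())
q=r.x;np.save("q.npy",q)
for n,at,h in [("tape",(190.97,251.6),0),("ptr tip",(198.5,268),6),("ptr blue",(198,320),22),("ptr bar tip22",(191.5,266),22)]:print(n,dialang(q,c,at,h))
print("grip",S(q,(-157,-52,69)))
E
```

```text
[0.644 0.006] 3.7951136151208997 [[-0.6, -1.5], [-0.3, -0.7], [-3.0, -4.8], [-2.9, 5.0], [2.2, 0.6], [5.6, 1.7]]
[ 0.638 -0.002] 1.4585720041538526 [[1.2, -1.7], [-0.2, -5.4], [-1.0, 2.7], [-2.7, 3.9], [-3.0, -3.7]]
[0.643 0.005] 3.299732089530687 [[-0.8, -1.9], [1.4, -0.9], [-3.0, -4.0], [-1.1, 5.9], [3.5, 0.6], [5.9, 1.6], [2.0, -9.5], [-0.3, -0.9], [-1.5, 2.3], [-0.0, -6.1]]
tape (np.float64(41.82124953202675), np.float64(269.2586639118783))
ptr tip (np.float64(28.043353888675394), np.float64(258.50963091503314))
ptr blue (np.float64(17.84757968161224), np.float64(85.21255879203898))
ptr bar tip22 (np.float64(28.6052128150662), np.float64(290.34661998437593))
grip [ 0.489 -0.056  0.069]
```

```bash
cat >> h.py <<'E'
from scipy.spatial.transform import Rotation as Ro
def dialpose(q,phi,h,dl=(0,0)):
    t=q[2];Rz=np.array([[np.cos(t),-np.sin(t),0],[np.sin(t),np.cos(t),0],[0,0,1]])
    n=Rz@[-.616,0,.788];up=Rz@[.788,0,.616];rt=Rz@[0,-1,0]
    a0=S(q,(-157,-52,69))-.016*n
    f=np.radians(phi);x=np.cos(f)*up+np.sin(f)*rt;z=-n
    return a0+h*n+dl[0]*rt+dl[1]*up,np.c_[x,np.cross(z,x),z]
def rel(P,R,p0=None,R0=None):
    s=arm.state()
    if p0 is None:p0,R0=s["eef_pos"],s["eef_rot"]
    return (R0.T@(P-p0)/.1).round(3),(Ro.from_matrix(R0.T@R).as_rotvec()/np.pi).round(4)
E
python3 - <<'E'
from h import *
q=np.load("q.npy");P,R=dialpose(q,258,.075);print(P,R,rel(P,R))
E
```

```text
[ 0.45295697 -0.05850167  0.115492  ] [[-0.21986434  0.75753037  0.61497872]
 [ 0.96709571  0.25201564  0.03545657]
 [-0.1280736   0.60253892 -0.788     ]] (array([ 0.036, -0.123,  0.949]), array([-0.074 ,  0.0938, -0.5682]))
```

Call:
step_arm --pt "0 0 0.1 -0.074 0.094 -0.568 0.3" --pt "0 0 0.2 -0.074 0.094 -0.568 0.3" --pt "0 0 0.3 -0.074 0.094 -0.568 0.3" --pt "0 0 0.4 -0.074 0.094 -0.568 0.3" --pt "0 0 0.4 -0.074 0.094 -0.568 0.3" --pt "0 0 0.4 -0.074 0.094 -0.568 0.3" --pt "0 0 0.4 -0.074 0.094 -0.568 0.3" --pt "0 0 0.4 -0.074 0.094 -0.568 0.3"

```text
time: 6.1
eef_pos: [0.4581, -0.0714, 0.1792]
eef_rot: [[0.441, 0.776, 0.452], [0.886, -0.458, -0.079], [0.145, 0.435, -0.889]]
wrist_force: [-0.6, 0.3, -0.6]
grip_width: 0.0596
grip_force: 0.0
```

```bash
python3 - <<'E'
from h import *
q=np.load("q.npy");P,R=dialpose(q,258,.075);print(rel(P,R),arm.state()["joint_pos"].round(0))
E
```

```text
(array([-0.001, -0.376,  0.533]), array([-0.0582,  0.0439, -0.2306])) [  55.   31.  -72.  144.   97.   37. -124.]
```

```bash
python3 - <<'E'
from h import *
q=np.load("q.npy");P,R=dialpose(q,258,.06);P=np.array([.497,-.057,.122]);print(rel(P,R))
E
```

```text
(array([ 0.216, -0.013,  0.673]), array([-0.0582,  0.0439, -0.2306]))
```

Call:
step_arm --pt "0.22 0 0.4 -0.02 0.01 -0.07 0.3" --pt "0.22 0 0.67 -0.058 0.044 -0.23 0.3" --pt "0.22 0 0.67 -0.058 0.044 -0.23 0.3" --pt "0.22 0 0.67 -0.058 0.044 -0.23 0.3" --pt "0.22 0 0.67 -0.058 0.044 -0.23 0.3" --pt "0.22 0 0.67 -0.058 0.044 -0.23 0.3" --pt "0.22 0 0.67 -0.058 0.044 -0.23 0.3" --pt "0.22 0 0.67 -0.058 0.044 -0.23 0.3"

```text
time: 6.9
eef_pos: [0.5259, -0.0632, 0.1301]
eef_rot: [[-0.218, 0.771, 0.599], [0.969, 0.244, 0.039], [-0.116, 0.589, -0.8]]
wrist_force: [-0.6, 0.3, 0.8]
grip_width: 0.0599
grip_force: 0.0
```

```bash
python3 - <<'E'
from h import *
q=np.load("q.npy");P,R=dialpose(q,258,.035);print(rel(P,R),arm.state()["joint_pos"].round(0))
c=arm.camera("wrist");save("w2",c["image"])
hsv=cv2.cvtColor(c["image"],cv2.COLOR_RGB2HSV)
for lo,hi in [((45,120,80),(80,255,255)),((100,120,120),(125,255,255))]:
  n,l,st,ce=cv2.connectedComponentsWithStats(cv2.inRange(hsv,lo,hi));print([(int(st[i,4]),ce[i].round(1).tolist()) for i in range(1,n) if st[i,4]>40])
E
```

```text
(array([ 0.218, -0.629,  0.082]), array([-0.006 , -0.0027, -0.003 ])) [ 55.  49. -72. 144. 124.  49. -96.]
[(684, [216.6, 166.7]), (477, [327.1, 166.7])]
[(242, [301.9, 254.7]), (333, [195.5, 284.0]), (117, [290.6, 304.3])]
```

View pics/w2.png

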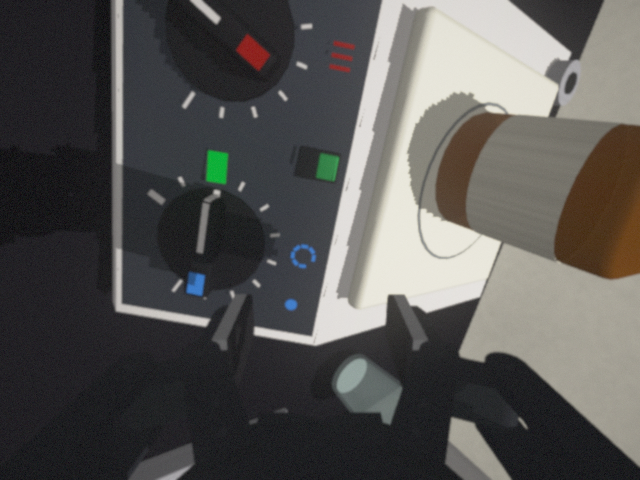

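```bash
cat > fk.py <<'E'
import numpy as np
from scipy.spatial.transform import Rotation as Ro
E=lambda ax,d:Ro.from_euler(ax,d,degrees=True).as_matrix()
def fk(j,p,sg):
    h,a,b,L,o1,o7,e1,e2,sh,wr=p
    R=E('z',sg[0]*j[0]+o1);x=np.array([0,0,h]);
    x=x+R@[sh,0,0]; R=R@E('y',j[1]);R=R@E('z',sg[1]*j[2]);x=x+R@[e1,0,a];R=R@E('y',j[3]);x=x+R@[e2,0,0];R=R@E('z',sg[2]*j[4]);x=x+R@[0,0,b];R=R@E('y',j[5]);x=x+R@[wr,0,0];R=R@E('z',sg[3]*j[6]+o7);return x+R@[0,0,L],R
E
python3 - <<'E'
from fk import *; import itertools
from scipy.optimize import least_squares
from rig import arm
s=arm.state()
D=[([70.846,33.873,2.773,92.16,-1.908,54.013,-1.931],[.173,-.704,.231],[[.971,.239,0],[.239,-.971,0],[0,0,-1]]),
([37.312,12.833,-41.214,142.519,56.472,14.03,-144.521],[.416,-.067,.202],[[.942,.006,.336],[.023,-.999,-.047],[.336,.051,-.941]]),
(s["joint_pos"],s["eef_pos"],s["eef_rot"])]
def f(p,sg):
    r=[]
    for j,x,R in D:
        X,Q=fk(j,p,sg);r+=list(X-x)+list((Q-R).ravel()*.3)
    return np.array(r+list(np.array(p[6:])*.003))
best=min(((least_squares(f,[.36,.53,.53,.26,o1,o7,0,0,0,0],x_scale=[.1]*4+[30]*2+[.1]*4,args=(sg,)),sg) for sg in itertools.product([1,-1],repeat=4) for o1 in (0,180) for o7 in (0,90,180,270)),key=lambda t:t[0].cost)
print(best[0].cost,best[1],best[0].x.round(4),best[0].fun[:36].round(3));print(s["joint_pos"])
np.save("fk.npy",np.r_[best[0].x,best[1]])
E
```

```text
0.00014343877496037142 (-1, -1, -1, -1) [ 1.35200e-01  6.12900e-01  4.76100e-01  1.09800e-01 -2.99970e+00
  8.72429e+01  8.63000e-02 -3.01000e-02 -2.60000e-02  6.49000e-02] [ 0.006  0.002 -0.     0.    -0.001 -0.    -0.001 -0.    -0.    -0.
  0.     0.    -0.    -0.     0.     0.    -0.002 -0.001 -0.001  0.
 -0.005 -0.001  0.005  0.     0.     0.    -0.     0.004  0.001  0.
 -0.     0.002 -0.009 -0.008 -0.002 -0.   ]
[ 54.72330375  49.35991994 -72.50967475 143.62618005 124.21701344
  48.56121237 -95.71428211]
```

Call:
step_arm --pt "0.2 -0.6 0 0 0 0 0.3" --pt "0.2 -0.6 0 0 0 0 0.3" --pt "0.2 -0.6 0 0 0 0 0.3" --pt "0.2 -0.6 0 0 0 0 0.3" --pt "0.2 -0.6 0 0 0 0 0.3" --pt "0.2 -0.6 0 0 0 0 0.3"

```text
time: 7.55
eef_pos: [0.5205, -0.0697, 0.1006]
eef_rot: [[-0.229, 0.787, 0.573], [0.968, 0.246, 0.05], [-0.102, 0.566, -0.818]]
wrist_force: [-0.2, -0.2, -0.7]
grip_width: 0.0598
grip_force: 0.0
```

```bash
cat > fit.py <<'E'
from fk import *
from scipy.optimize import least_squares
from rig import arm
import json,os
s=arm.state()
D=json.load(open("D.json")) if os.path.exists("D.json") else [([70.846,33.873,2.773,92.16,-1.908,54.013,-1.931],[.173,-.704,.231],[[.971,.239,0],[.239,-.971,0],[0,0,-1]]),
([37.312,12.833,-41.214,142.519,56.472,14.03,-144.521],[.416,-.067,.202],[[.942,.006,.336],[.023,-.999,-.047],[.336,.051,-.941]]),
([54.72330375,49.35991994,-72.50967475,143.62618005,124.21701344,48.56121237,-95.71428211],[.5259,-.0632,.1301],[[-.218,.771,.599],[.969,.244,.039],[-.116,.589,-.8]])]
D.append((list(s["joint_pos"]),list(s["eef_pos"]),np.array(s["eef_rot"]).tolist()));json.dump(D,open("D.json","w"))
sg=[-1]*4
def f(p):
    r=[]
    for j,x,R in D:
        X,Q=fk(j,p,sg);r+=list(X-x)+list((Q-R).ravel()*.1)
    return np.array(r+list(np.array(p[6:])*.02))
b=least_squares(f,[.36,.53,.53,.26,-3,87,0,0,0,0],x_scale=[.1]*4+[30]*2+[.1]*4,loss="soft_l1",f_scale=.004)
np.save("fk.npy",b.x);print(b.x.round(4),[np.round(np.array(fk(j,b.x,sg)[0])-x,4).tolist() for j,x,R in D]);print(s["joint_pos"].round(1),s["eef_pos"].round(4),s["eef_rot"].round(3).tolist())
E
python3 fit.py
```

```text
[ 1.42300e-01  6.10700e-01  4.76700e-01  1.16600e-01 -3.41020e+00
  8.69128e+01  8.26000e-02 -3.01000e-02 -2.63000e-02  6.07000e-02] [[0.001, 0.0002, 0.0], [0.0001, 0.0002, -0.0004], [-0.0016, 0.0016, 0.0001], [0.0016, -0.0017, 0.0004]]
[ 55.5  54.7 -72.6 143.6 124.5  51.3 -92.5] [ 0.5205 -0.0697  0.1006] [[-0.229, 0.787, 0.573], [0.968, 0.246, 0.05], [-0.102, 0.566, -0.818]]
```

```bash
cat > ik.py <<'E'
from fk import *
from h import dialpose
from scipy.optimize import least_squares
lo=np.array([-153.9,-27,-72.6,10.7,-87.9,4.5,-176.8])+2;hi=np.array([153.9,128,78.1,143.7,267.9,118.9,176.8])-2
p=np.load("fk.npy")
def ik(P,R,j0):
    f=lambda j:np.r_[(fk(j,p,[-1]*4)[0]-P)*10,(fk(j,p,[-1]*4)[1]-R).ravel()*1.5]
    return least_squares(f,np.clip(j0,lo+.1,hi-.1),bounds=(lo,hi),x_scale=30,max_nfev=80)
E
python3 - <<'E'
from ik import *
q=np.load("q.npy");rng=np.random.default_rng(0)
for phi in (258,78,210,30):
    for h in (.01,.035):
        P,R=dialpose(q,phi,h);so=sorted((ik(P,R,rng.uniform(lo,hi)) for _ in range(14)),key=lambda r:r.cost)
        print(phi,h,[(round(r.cost,4),r.x.round(0).tolist()) for r in so[:4]])
E
```

```text
258 0.01 [(np.float64(0.06), [-45.0, 69.0, 76.0, 142.0, 239.0, 78.0, 121.0]), (np.float64(0.1068), [52.0, 59.0, -71.0, 142.0, 123.0, 54.0, -90.0]), (np.float64(0.1068), [52.0, 59.0, -71.0, 142.0, 123.0, 54.0, -90.0]), (np.float64(0.1068), [52.0, 59.0, -71.0, 142.0, 123.0, 54.0, -90.0])]
258 0.035 [(np.float64(0.1139), [-44.0, 64.0, 76.0, 142.0, 244.0, 74.0, 122.0]), (np.float64(0.1139), [-44.0, 64.0, 76.0, 142.0, 244.0, 74.0, 122.0]), (np.float64(0.1688), [53.0, 54.0, -71.0, 142.0, 116.0, 49.0, -88.0]), (np.float64(0.1688), [53.0, 54.0, -71.0, 142.0, 116.0, 49.0, -88.0])]
78 0.01 [(np.float64(0.06), [-45.0, 69.0, 76.0, 142.0, 239.0, 78.0, -59.0]), (np.float64(0.06), [-45.0, 69.0, 76.0, 142.0, 239.0, 78.0, -59.0]), (np.float64(0.06), [-45.0, 69.0, 76.0, 142.0, 239.0, 78.0, -59.0]), (np.float64(0.1068), [52.0, 59.0, -71.0, 142.0, 123.0, 54.0, 90.0])]
78 0.035 [(np.float64(0.1139), [-44.0, 64.0, 76.0, 142.0, 244.0, 74.0, -58.0]), (np.float64(0.1139), [-44.0, 64.0, 76.0, 142.0, 244.0, 74.0, -58.0]), (np.float64(0.1139), [-44.0, 64.0, 76.0, 142.0, 244.0, 74.0, -58.0]), (np.float64(0.1688)
[... 501 characters left out ...]
0.155), [-33.0, 45.0, 56.0, 142.0, 241.0, 53.0, -175.0]), (np.float64(0.155), [-33.0, 45.0, 56.0, 142.0, 241.0, 53.0, -175.0])]
30 0.01 [(np.float64(0.06), [-45.0, 69.0, 76.0, 142.0, 239.0, 78.0, -11.0]), (np.float64(0.06), [-45.0, 69.0, 76.0, 142.0, 239.0, 78.0, -11.0]), (np.float64(0.06), [-45.0, 69.0, 76.0, 142.0, 239.0, 78.0, -11.0]), (np.float64(0.1068), [52.0, 59.0, -71.0, 142.0, 123.0, 54.0, 138.0])]
30 0.035 [(np.float64(0.1139), [-44.0, 64.0, 76.0, 142.0, 244.0, 74.0, -10.0]), (np.float64(0.1139), [-44.0, 64.0, 76.0, 142.0, 244.0, 74.0, -10.0]), (np.float64(0.1139), [-44.0, 64.0, 76.0, 142.0, 244.0, 74.0, -10.0]), (np.float64(0.1139), [-44.0, 64.0, 76.0, 142.0, 244.0, 74.0, -10.0])]
```

```bash
python3 - <<'E'
from ik import *
import ik as m
m.lo=m.lo-1.7;m.hi=m.hi+1.7
q=np.load("q.npy");rng=np.random.default_rng(1)
for h in (.01,.03):
  for phi in (78,30):
    for tilt in (38,33,28,23,18):
        P,R=dialpose(q,phi,h);t=q[2];ys=np.array([-np.sin(t),np.cos(t),0])
        # tool z tilt reduced: rotate about stirrer y
        R=Ro.from_rotvec(ys*np.radians(38-tilt)).as_matrix()@R
        so=sorted((ik(P,R,np.random.default_rng(i).uniform(lo,hi)) for i in range(12)),key=lambda r:r.cost)
        r=so[0];X,Q=fk(r.x,p,[-1]*4);print(h,phi,tilt,R[2,2].round(3),"err mm",(1e3*(X-P)).round(1),"deg",np.degrees(Ro.from_matrix(Q.T@R).magnitude()).round(1),r.x.round(0))
E
```

```text
0.01 78 38 -0.788 err mm [19.5 -3.9 -0.9] deg 2.7 [-46.  71.  78. 143. 237.  80. -59.]
0.01 78 33 -0.839 err mm [13.4 -2.5 -0.2] deg 2.0 [-46.  69.  78. 143. 242.  77. -60.]
0.01 78 28 -0.883 err mm [ 6.5 -1.1  0.1] deg 1.0 [-47.  68.  78. 143. 246.  73. -61.]
0.01 78 23 -0.921 err mm [ 0. -0.  0.] deg 0.0 [-46.  64.  75. 143. 251.  67. -61.]
0.01 78 18 -0.951 err mm [-0.  0.  0.] deg 0.0 [-31.  41.  50. 143. 252.  35. -53.]
0.01 30 38 -0.788 err mm [19.5 -3.9 -0.9] deg 2.7 [-46.  71.  78. 143. 237.  80. -11.]
0.01 30 33 -0.839 err mm [13.4 -2.5 -0.2] deg 2.0 [-46.  69.  78. 143. 242.  77. -12.]
0.01 30 28 -0.883 err mm [ 6.5 -1.1  0.1] deg 1.0 [-47.  68.  78. 143. 246.  73. -13.]
0.01 30 23 -0.921 err mm [ 0. -0.  0.] deg 0.0 [-46.  64.  76. 143. 251.  67. -13.]
0.01 30 18 -0.951 err mm [-0. -0.  0.] deg 0.0 [ 53.  57. -72. 142. 103.  52. 149.]
0.03 78 38 -0.788 err mm [28.8 -5.9 -0. ] deg 4.2 [-45.  67.  78. 143. 240.  78. -58.]
0.03 78 33 -0.839 err mm [22.  -4.2  0.7] deg 3.4 [-46.  66.  78. 143. 245.  74. -59.]
0.03 78 28 -0.883 err mm [14.7 -2.5  0.9] deg 2.5 [-46.  64.  78. 143. 250.  70. -61.]
0.03 78 23 -0.921 err mm [ 7.  -1.1  0.6] deg 1.2 [-47.  63.  78. 143. 254.  67. -62.]
0.03 78 18 -0.951 err mm [0. 0. 0.] deg 0.0 [-44.  54.  71. 143. 258.  55. -62.]
0.03 30 38 -0.788 err mm [28.8 -5.9 -0. ] deg 4.2 [-45.  67.  78. 143. 240.  78. -10.]
0.03 30 33 -0.839 err mm [22.  -4.2  0.7] deg 3.4 [-46.  66.  78. 143. 245.  74. -11.]
0.03 30 28 -0.883 err mm [14.7 -2.5  0.9] deg 2.5 [-46.  64.  78. 143. 250.  70. -13.]
0.03 30 23 -0.921 err mm [ 7.  -1.1  0.6] deg 1.2 [-47.  63.  78. 143. 254.  67. -14.]
0.03 30 18 -0.951 err mm [0. 0. 0.] deg 0.0 [-44.  54.  71. 143. 258.  55. -14.]
```

```bash
python3 - <<'E'
from h import *
from scipy.optimize import least_squares
q=np.load("q.npy")
c=arm.camera("wrist");save("w3",c["image"])
hsv=cv2.cvtColor(c["image"],cv2.COLOR_RGB2HSV)
for lo,hi in [((45,120,80),(80,255,255)),((100,120,120),(125,255,255)),((0,150,100),(8,255,255))]:
  n,l,st,ce=cv2.connectedComponentsWithStats(cv2.inRange(hsv,lo,hi));print([(int(st[i,4]),ce[i].round(1).tolist()) for i in range(1,n) if st[i,4]>40])
for n,p in [("bl",(-190,110,23)),("br",(-190,-110,23)),("tr",(-92,-110,100)),("stir",(-147,-52,56)),("heat",(-147,52,56)),("p-80-80",(-80,-80,116))]:print(n,proj(c,S(q,p)).round(0))
E
```

```text
[(823, [255.5, 167.8]), (607, [379.0, 168.1])]
[(289, [346.1, 265.8]), (217, [229.1, 294.2]), (138, [331.2, 320.5])]
[(769, [305.8, 36.6]), (90, [403.7, 30.6]), (80, [400.3, 43.9]), (79, [397.5, 56.8])]
bl [-197.  161.]
br [320. 134.]
tr [365. 353.]
stir [242. 245.]
heat [ 13. 278.]
p-80-80 [331. 403.]
```

View pics/w3.png

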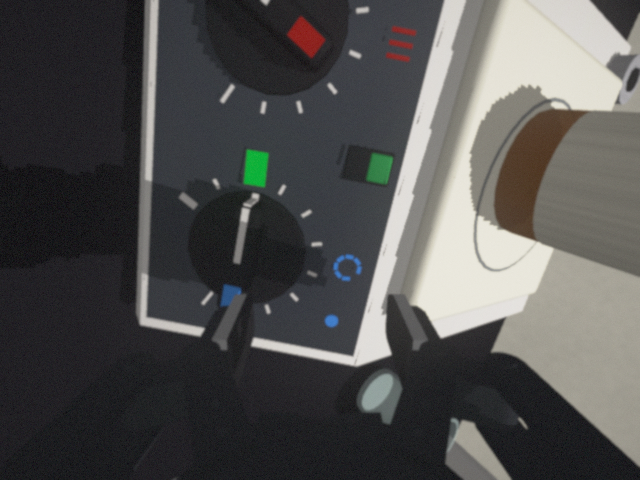

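```bash
python3 - <<'E'
from h import *
q=np.load("q.npy");c=arm.camera("wrist")
for at,h in [((294.2,229.1),22),((262,238),22),((210,245),22),((198,250),6),((168,255.5),0)]:
    r,a=dialang(q,c,at,h);print(at,h,r.round(1),a.round(1),(r*np.sin(np.radians(a))).round(1),(r*np.cos(np.radians(a))).round(1))
def tp(q,phi,tilt,h,rt,up):
    P,R=dialpose(q,phi,h,(rt,up));t=q[2];ys=np.array([-np.sin(t),np.cos(t),0])
    return P,Ro.from_rotvec(ys*np.radians(38-tilt)).as_matrix()@R
P,R=tp(q,144,20,.045,-.023,.022);print(P,rel(P,R))
E
cat >> h.py <<'E'
def tp(q,phi,tilt,h,rt,up):
    P,R=dialpose(q,phi,h,(rt,up));t=q[2];ys=np.array([-np.sin(t),np.cos(t),0])
    return P,Ro.from_rotvec(ys*np.radians(38-tilt)).as_matrix()@R
E
```

```text
(294.2, 229.1) 22 18.9 87.4 18.9 0.8
(262, 238) 22 3.5 38.3 2.2 2.8
(210, 245) 22 22.3 276.6 -22.2 2.6
(198, 250) 6 24.4 271.2 -24.4 0.5
(168, 255.5) 0 38.0 269.6 -38.0 -0.2
[ 0.48738973 -0.03347825  0.105404  ] (array([ 0.423, -0.142, -0.212]), array([ 0.0417,  0.0903, -0.631 ]))
```

Call:
step_arm --pt "0.1 0 -0.2 0.042 0.09 -0.631 1" --pt "0.2 -0.1 -0.2 0.042 0.09 -0.631 1" --pt "0.42 -0.14 -0.2 0.042 0.09 -0.631 1" --pt "0.42 -0.14 -0.2 0.042 0.09 -0.631 1" --pt "0.42 -0.14 -0.2 0.042 0.09 -0.631 1" --pt "0.42 -0.14 -0.2 0.042 0.09 -0.631 1" --pt "0.42 -0.14 -0.2 0.042 0.09 -0.631 1" --pt "0.42 -0.14 -0.2 0.042 0.09 -0.631 1"

```text
time: 8.45
eef_pos: [0.4881, -0.0338, 0.1044]
eef_rot: [[-0.909, 0.062, 0.411], [0.112, 0.989, 0.097], [-0.401, 0.134, -0.906]]
wrist_force: [0.6, -0.3, -1.1]
grip_width: 0.0002
grip_force: 0.0
```

```bash
python3 fit.py; python3 - <<'E'
from h import *
q=np.load("q.npy");P,R=tp(q,144,20,.045,-.019,.026);print(P,rel(P,R))
E
```

```text
[ 2.27300e-01  6.22500e-01  4.73600e-01  2.40000e-01 -3.50210e+00
  8.68221e+01  1.40000e-02 -1.59000e-02 -1.08000e-02  1.52000e-02] [[0.0006, 0.0003, 0.0], [0.0002, 0.0148, -0.0053], [-0.0026, 0.0002, 0.001], [-0.0006, -0.002, 0.0021], [0.0095, -0.0004, 0.0004]]
[ 47.3  41.5 -61.6 141.5 112.   31.9 -21.8] [ 0.4881 -0.0338  0.1044] [[-0.909, 0.062, 0.411], [0.112, 0.989, 0.097], [-0.401, 0.134, -0.906]]
[ 0.49076674 -0.03729019  0.107868  ] (array([-0.042, -0.028, -0.024]), array([ 0.0171,  0.0313, -0.2513]))
```

```bash
python3 - <<'E'
from h import *
q=np.load("q.npy")
for h in (.045,.011):
  P,R=tp(q,144,20,h,-.019,.027);print(P,rel(P,R))
P0,R0=tp(q,144,20,.011,-.019,.027)
for a in (268,256,244,232,220,210,204):
  f=np.radians(a);g=np.radians(a+90);rt=.018*np.sin(f)+.018*np.sin(g);up=.018*np.cos(f)+.018*np.cos(g)+.002
  P,R=tp(q,144,20,.011,rt,up);print(a,rt,up,P,rel(P,R,P0,R0)[0])
E
```

```text
[ 0.49155343 -0.03724484  0.108484  ] (array([-0.051, -0.026, -0.026]), array([ 0.0171,  0.0313, -0.2513]))
[ 0.51246271 -0.03603931  0.081692  ] (array([-0.133, -0.037,  0.304]), array([ 0.0171,  0.0313, -0.2513]))
268 -0.018617225826988736 0.01936084394569871 [ 0.50647507 -0.03676794  0.07698628] [0.061 0.04  0.024]
256 -0.021819917193761956 0.015110728952173915 [ 0.50294718 -0.03376333  0.07436821] [0.075 0.089 0.037]
244 -0.024068973475588402 0.010287612191181602 [ 0.49902341 -0.03173676  0.07139717] [0.099 0.134 0.052]
232 -0.02526610012078284 0.00510228700905915 [ 0.49487525 -0.03077681  0.06820301] [0.132 0.173 0.068]
220 -0.02535897695049931 -0.00021862300178389707 [ 0.49068397 -0.03092543  0.06492533] [0.172 0.204 0.084]
210 -0.024588457268119895 -0.004588457268119893 [ 0.4872906  -0.03189287  0.06223351] [0.21  0.222 0.098]
204 -0.02376507781293122 -0.007122558662202421 [ 0.48534444 -0.03282983  0.0606725 ] [0.235 0.229 0.105]
```

Call:
step_arm --pt "-0.05 -0.03 -0.03 0.017 0.031 -0.251 1" --pt "-0.05 -0.03 -0.03 0.017 0.031 -0.251 1" --pt "-0.05 -0.03 -0.03 0.017 0.031 -0.251 1" --pt "-0.05 -0.03 -0.03 0.017 0.031 -0.251 1" --pt "-0.05 -0.03 -0.03 0.017 0.031 -0.251 1" --pt "-0.05 -0.03 -0.03 0.017 0.031 -0.251 1" --pt "-0.09 -0.03 0.13 0.017 0.031 -0.251 1" --pt "-0.13 -0.04 0.29 0.017 0.031 -0.251 1"

```text
time: 9.25
eef_pos: [0.5122, -0.036, 0.0831]
eef_rot: [[-0.727, -0.594, 0.344], [-0.626, 0.779, 0.02], [-0.28, -0.201, -0.939]]
wrist_force: [-0.6, 0.2, -0.5]
grip_width: -0.0002
grip_force: 0.0
```

```bash
python3 fit.py; python3 - <<'E'
from h import *
q=np.load("q.npy");P,R=tp(q,144,20,.011,-.019,.027);print(P,rel(P,R),arm.state()["wrist_force"])
c=arm.camera("wrist");save("w4",c["image"])
E
```

```text
[ 2.47000e-01  6.22000e-01  4.77300e-01  2.61500e-01 -3.56240e+00
  8.67449e+01  5.00000e-04 -1.24000e-02 -5.50000e-03  1.05000e-02] [[-0.0001, 0.0006, 0.0003], [-0.0007, 0.0137, -0.0082], [-0.0032, -0.0015, 0.0023], [-0.0018, -0.0032, 0.0038], [0.0057, 0.0001, 0.0007], [0.0039, 0.005, -0.0025]]
[ 32.3  37.1 -43.9 137.2 107.3  25.   24. ] [ 0.5122 -0.036   0.0831] [[-0.727, -0.594, 0.344], [-0.626, 0.779, 0.02], [-0.28, -0.201, -0.939]]
[ 0.51246271 -0.03603931  0.081692  ] (array([0.002, 0.001, 0.014]), array([-0.0003,  0.0007, -0.0017])) [-0.63906862  0.21738929 -0.47840113]
```

View pics/w4.png

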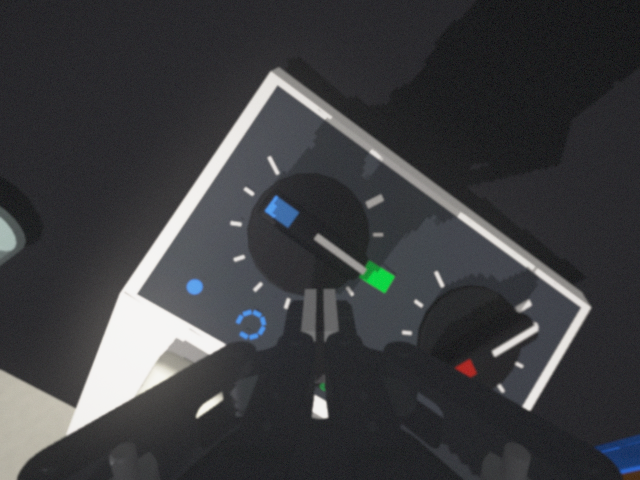

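Call:
step_arm --pt "0.06 0.04 0.03 0 0 0 1" --pt "0.075 0.09 0.045 0 0 0 1" --pt "0.1 0.134 0.06 0 0 0 1" --pt "0.132 0.173 0.075 0 0 0 1" --pt "0.17 0.204 0.09 0 0 0 1" --pt "0.21 0.222 0.105 0 0 0 1"

```text
time: 9.9
eef_pos: [0.4868, -0.031, 0.0625]
eef_rot: [[-0.727, -0.594, 0.343], [-0.626, 0.779, 0.023], [-0.281, -0.198, -0.939]]
wrist_force: [2.4, 1.2, 1.8]
grip_width: -0.0003
grip_force: 1.5
```

```bash
cat > dial.py <<'E'
from h import *
import sys
q=np.load("q.npy");c=arm.camera("wrist");s=arm.state();print(s["wrist_force"].round(1))
def blobs(c):
    hsv=cv2.cvtColor(c["image"],cv2.COLOR_RGB2HSV);o={}
    for k,lo,hi in [("g",(45,120,80),(80,255,255)),("b",(100,120,110),(125,255,255))]:
        n,l,st,ce=cv2.connectedComponentsWithStats(cv2.inRange(hsv,lo,hi));o[k]=[(int(st[i,4]),ce[i][::-1]) for i in range(1,n) if st[i,4]>40]
    return o
o=blobs(c)
for k,h in (("g",0),("b",22)):
    for a,at in o[k]:
        r,an=dialang(q,c,at,h)
        if r<60:print(k,a,at.round(0),r.round(1),an.round(1))
if len(sys.argv)>1:save(sys.argv[1],c["image"])
E
python3 dial.py w5
```

```text
[ 1.3  2.6 -0.3]
b 706 [307. 219.] 21.2 41.5
b 224 [339. 141.] 53.2 37.4
```

Call:
step_arm --pt "0.025 0.008 0.008 0 0 0 1" --pt "0.05 0.01 0.015 0 0 0 1"

```text
time: 10.15
eef_pos: [0.4839, -0.0324, 0.0599]
eef_rot: [[-0.726, -0.596, 0.344], [-0.627, 0.778, 0.025], [-0.283, -0.198, -0.939]]
wrist_force: [2.9, 4.9, 8.2]
grip_width: 0.0001
grip_force: 4.2
```

```bash
python3 dial.py w5b
```

```text
[3.9 2.7 5.8]
b 707 [322. 219.] 21.0 34.3
b 224 [348. 138.] 53.0 37.9
```

View pics/w5b.png

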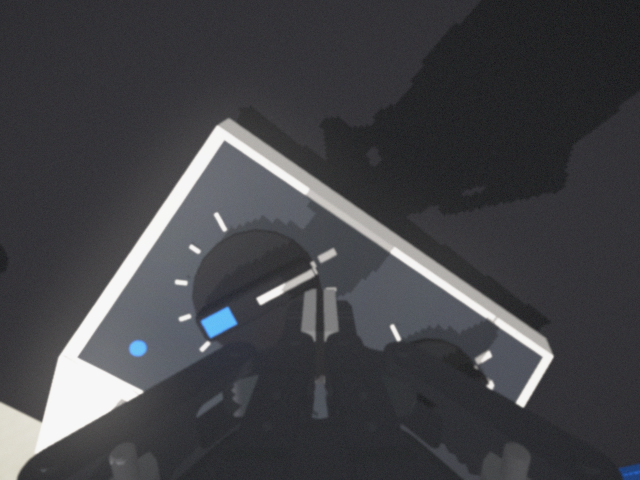

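Call:
step_arm --pt "0.015 0 0.004 0 0 0 1" --pt "0.03 0 0.008 0 0 0 1" --pt "0.03 0 0.008 0 0 0 1"

```text
time: 10.5
eef_pos: [0.4838, -0.0323, 0.0594]
eef_rot: [[-0.723, -0.598, 0.347], [-0.629, 0.777, 0.028], [-0.286, -0.198, -0.937]]
wrist_force: [4.1, 6.7, 9.0]
grip_width: -0.0001
grip_force: 4.9
```

```bash
python3 dial.py w5c
```

```text
[3.7 6.4 8.4]
b 709 [323. 218.] 21.0 34.3
b 230 [348. 137.] 52.9 37.9
```

```bash
python3 - <<'E'
from h import *
q=np.load("q.npy");c=arm.camera("wrist")
def xy(at,h):
    r,a=dialang(q,c,at,h);a=np.radians(a);return np.array([r*np.sin(a),r*np.cos(a)]).round(1)
im=c["image"];g=cv2.cvtColor(im,cv2.COLOR_RGB2GRAY)
n,l,st,ce=cv2.connectedComponentsWithStats((g>110).astype(np.uint8)*255)
for i in range(1,n):
    if 15<st[i,4]<1500:print(st[i],ce[i].round(0),xy(ce[i][::-1],0),xy(ce[i][::-1],22))
print("spot",xy((323,218),22))
ys,xs=np.where(l==l[300,260]) if l[300,260] else (None,None)
hsv=cv2.cvtColor(im,cv2.COLOR_RGB2HSV);m=cv2.inRange(hsv,(100,120,110),(125,255,255));n,l,st,ce=cv2.connectedComponentsWithStats(m)
i=1+np.argmax(st[1:,4]);print(cv2.minAreaRect(np.argwhere(l==i)[:,::-1].astype(np.float32)))
E
```

```text
[211 211  17  22 182] [219. 221.] [ 36. -16.] [ 34.3 -17.5]
[186 244  15  12 109] [193. 249.] [38.2  1. ] [36.3 -2.7]
[317 249  20  15 169] [326. 256.] [-15.5 -30.9] [-10.3 -30.3]
[255 262  62  44 632] [286. 286.] [-7.4 -7.7] [ -3.3 -10.3]
[172 279  16   8 107] [180. 283.] [34.8 17.1] [33.3 11.3]
[324 288  14  52 558] [330. 311.] [-33.1  -8.8] [-25.5 -11.2]
[302 290  14  50 516] [309. 313.] [-24.6  -2.6] [-18.2  -5.8]
[200 308  36  31 632] [218. 323.] [10.1 24.1] [11.9 17.4]
[176 313  15  10 102] [184. 318.] [24.4 30. ] [24.3 22.4]
[389 324  12  18 121] [394. 333.] [-68.8 -17.6] [-56.5 -18.9]
[124 340  23  18 300] [136. 349.] [34.1 52.5] [32.7 42. ]
[198 341  12  12  84] [203. 347.] [ 9.3 36.9] [11.2 28.4]
[474 351  18  14 155] [483. 358.] [-121.4  -32.8] [-102.1  -32. ]
[487 380   7  10  57] [490. 385.] [-134.3  -22.7] [-113.3  -23.2]
[115 462   8   3  21] [118. 463.] [ 11.5 101. ] [13.1 84. ]
spot [11.7 17.3]
((217.57786560058594, 322.9584655761719), (21.764705657958984, 32.94117736816406), 61.927513122558594)
```

```bash
python3 - <<'E'
from h import *
Rd=np.diag([-1,1,-1.]);print(rel(np.array([.49,-.02,.155]),Rd))
E
```

```text
(array([-0.396, -0.131, -0.871]), array([-0.0299,  0.1115,  0.2158]))
```

Then in the vertical frame x=-X, y=+Y, z=-Z, so it is easy to chain.

Call:
step_arm --pt "-0.2 -0.07 -0.4 0 0 0 1" --pt "-0.4 -0.13 -0.87 0 0 0 0.5" --pt "-0.4 -0.13 -0.87 -0.03 0.1115 0.216 0" --pt "-0.4 -0.13 -0.87 -0.03 0.1115 0.216 0" --pt "-0.4 -0.13 -0.87 -0.03 0.1115 0.216 0" --pt "-0.4 -0.13 -0.87 -0.03 0.1115 0.216 0" --pt "-0.4 -0.13 -0.87 -0.03 0.1115 0.216 0" --pt "-0.4 -0.13 -0.87 -0.03 0.1115 0.216 0"

```text
time: 11.4
eef_pos: [0.486, -0.0233, 0.1526]
eef_rot: [[-1.0, -0.003, -0.003], [-0.003, 1.0, -0.007], [0.003, -0.007, -1.0]]
wrist_force: [-0.6, -0.4, -0.4]
grip_width: 0.0854
grip_force: 0.0
```

Call:
step_arm --pt "0 0 -0.5 0 0 0 0" --pt "0 0 -1 0 0 0 0" --pt "0 0 -1 0 0 0 0"

```text
time: 11.7
eef_pos: [0.4904, -0.0216, 0.2573]
eef_rot: [[-1.0, -0.007, 0.01], [-0.007, 1.0, -0.007], [-0.01, -0.007, -1.0]]
wrist_force: [0.1, 0.2, -0.1]
grip_width: 0.0855
grip_force: 0.0
```

Call:
step_arm --pt "0 0 -0.4 0 0 0 0" --pt "-0.4 0 -0.5 0 0 0 0" --pt "-0.5 0.1 -0.5 0 0 0 0" --pt "-0.5 0.1 -0.5 0 0 0 0"

```text
time: 12.1
eef_pos: [0.5375, -0.011, 0.3024]
eef_rot: [[-1.0, -0.009, 0.001], [-0.009, 1.0, -0.006], [-0.001, -0.006, -1.0]]
wrist_force: [-1.1, -0.1, -0.3]
grip_width: 0.0852
grip_force: 0.0
```

```bash
python3 - <<'E'
from h import *
np.set_printoptions(precision=4,suppress=True)
s=arm.state();print(s["joint_pos"].round(0),s["eef_pos"],s["eef_rot"].ravel().round(3))
def white(c,win=None):
    pass
a=arm.camera("scene");b=arm.camera("side");c=arm.camera("wrist");save("w6",c["image"])
for n,x in (("scene",a),("side",b),("wrist",c)):
    for t in ("bottle_done",):
        print(n,[(np.round(d["at"]),round(d["conf"],2)) for d in arm.recognise(n,t)[:2]])
    hsv=cv2.cvtColor(x["image"],cv2.COLOR_RGB2HSV)
    pr=proj(x,(.637,.013,.246));print(pr)
    m=cv2.inRange(hsv,(0,0,170),(180,45,255));m[:max(0,int(pr[0])-45)]=0;
    n_,l,st,ce=cv2.connectedComponentsWithStats(m)
    for i in range(1,n_):
        if st[i,4]>100 and abs(ce[i][0]-pr[1])<60 and abs(ce[i][1]-pr[0])<60:print(st[i],ce[i])
E
```

```text
[ 37.  23. -54. 110.  23.  58.  63.] [ 0.5375 -0.011   0.3024] [-1.    -0.009  0.001 -0.009  1.    -0.006 -0.001 -0.006 -1.   ]
scene [(array([222., 374.]), 0.85)]
[199.4281 374.6809]
[403 187  13  13 110] [408.7909 193.4636]
[367 191  18  19 223] [376.3453 198.8027]
side [(array([274., 347.]), 0.74), (array([252., 280.]), 0.64)]
[228.6582 276.768 ]
[235 183  12  16 120] [238.775  191.2167]
[266 213  22  21 365] [276.1726 223.2548]
[ 219  232  143  105 5115] [274.8278 277.3855]
wrist [(array([347., 350.]), 0.86), (array([169., 282.]), 0.54)]
[397.29   354.5987]
[ 386  352   46   43 1044] [408.1437 370.5843]
[ 326  382   67   41 1807] [359.6818 400.1433]
```

Call:
step_arm --pt "-0.5 0.12 0 0 0 0 0" --pt "-1.0 0.23 0 0 0 0 0" --pt "-1.0 0.23 0 0 0 0 0" --pt "-1.0 0.23 0.35 0 0 0 0" --pt "-1.0 0.23 0.7 0 0 0 0" --pt "-1.0 0.23 0.76 0 0 0 0" --pt "-1.0 0.23 0.76 0 0 0 0"

```text
time: 13.1
eef_pos: [0.6362, 0.0112, 0.2263]
eef_rot: [[-1.0, -0.009, -0.001], [-0.009, 1.0, -0.008], [0.001, -0.008, -1.0]]
wrist_force: [0.4, -0.2, 0.9]
grip_width: 0.0853
grip_force: 0.0
```

Call:
step_arm --pt "0 0 0 0 0 0 0.5" --pt "0 0 0 0 0 0 1" --pt "0 0 0 0 0 0 1" --pt "0 0 0 0 0 0 1" --pt "0 0 0 0 0 0 1" --newtons 40

```text
time: 13.6
eef_pos: [0.6388, 0.0129, 0.2293]
eef_rot: [[-1.0, -0.01, 0.006], [-0.01, 1.0, -0.007], [-0.006, -0.007, -1.0]]
wrist_force: [-0.6, 1.6, 6.2]
grip_width: 0.045
grip_force: 40.8
```

Call:
step_arm --pt "0 0 -0.2 0 0 0 1" --pt "0 0 -0.6 0 0 0 1" --pt "0 0 -1 0 0 0 1" --pt "0 0 -1 0 0 0 1"

```text
time: 14.0
eef_pos: [0.6404, 0.0141, 0.3329]
eef_rot: [[-1.0, -0.009, 0.013], [-0.009, 1.0, -0.006], [-0.013, -0.006, -1.0]]
wrist_force: [1.6, 2.2, -3.1]
grip_width: 0.0453
grip_force: 42.4
```

Call:
step_arm --pt "0.15 -0.3 0 0 0 0 1" --pt "0.3 -0.6 0 0 0 0 1" --pt "0.45 -0.9 0 0 0 0 1"

```text
time: 14.3
eef_pos: [0.591, -0.0794, 0.3258]
eef_rot: [[-1.0, -0.01, -0.001], [-0.01, 1.0, -0.008], [0.001, -0.008, -1.0]]
wrist_force: [0.9, -0.9, -4.0]
grip_width: 0.045
grip_force: 42.6
```

Call:
step_arm --pt "0.15 -0.3 0 0 0 0 1" --pt "0.3 -0.6 0 0 0 0 1" --pt "0.45 -0.9 0 0 0 0 1"

```text
time: 14.6
eef_pos: [0.5466, -0.1698, 0.3264]
eef_rot: [[-1.0, -0.009, -0.001], [-0.009, 1.0, -0.008], [0.001, -0.008, -1.0]]
wrist_force: [0.2, -0.6, -2.7]
grip_width: 0.045
grip_force: 42.6
```

Call:
step_arm --pt "0.15 -0.3 0 0 0 0 1" --pt "0.3 -0.6 0 0 0 0 1" --pt "0.45 -0.9 0 0 0 0 1"

```text
time: 14.9
eef_pos: [0.5024, -0.26, 0.3271]
eef_rot: [[-1.0, -0.009, -0.001], [-0.009, 1.0, -0.007], [0.001, -0.007, -1.0]]
wrist_force: [0.4, -0.5, -3.1]
grip_width: 0.0451
grip_force: 42.6
```

Call:
step_arm --pt "0.15 -0.3 0 0 0 0 1" --pt "0.3 -0.6 0 0 0 0 1" --pt "0.45 -0.9 0 0 0 0 1" --pt "0.45 -0.9 0 0 0 0 1"

```text
time: 15.3
eef_pos: [0.4552, -0.3559, 0.3266]
eef_rot: [[-1.0, 0.001, -0.005], [0.001, 1.0, -0.009], [0.004, -0.009, -1.0]]
wrist_force: [-0.1, -0.9, -4.7]
grip_width: 0.0451
grip_force: 42.7
```

```bash
python3 - <<'E'
from h import *
np.set_printoptions(precision=4,suppress=True)
s=arm.state();print(s["joint_pos"].round(0),s["eef_pos"],s["grip_width"])
a=arm.camera("scene");b=arm.camera("side");c=arm.camera("wrist")
im=np.hstack([cv2.resize(b["image"][140:260,260:460],None,fx=2,fy=2),cv2.resize(c["image"],(320,240))]);save("tray",im)
print([(n,[(np.round(d["at"]),round(d["conf"],2)) for d in arm.recognise(n,"bottle_old")[:1]]) for n in ("scene","side","wrist")])
E
```

```text
[ 71.  25. -52. 104.  23.  62. 101.] [ 0.4552 -0.3559  0.3266] 0.045099837468113906
[('scene', [(array([297., 250.]), 0.56)]), ('side', [(array([186., 332.]), 0.97)]), ('wrist', [])]
```

View pics/tray.png

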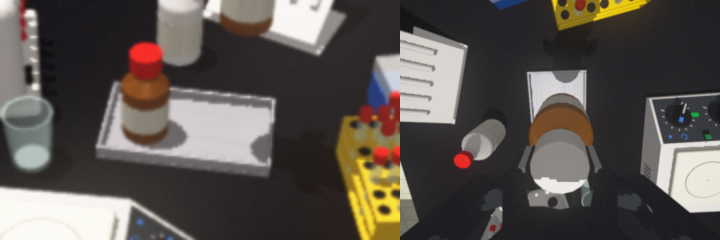

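Call:
step_arm --pt "0 0.05 0.35 0 0 0 1" --pt "0 0.05 0.7 0 0 0 1" --pt "0 0.05 1 0 0 0 1"

```text
time: 15.9
eef_pos: [0.4611, -0.3435, 0.2283]
eef_rot: [[-1.0, -0.012, 0.002], [-0.012, 1.0, -0.007], [-0.002, -0.008, -1.0]]
wrist_force: [-0.0, -0.3, -4.9]
grip_width: 0.0451
grip_force: 42.8
```

Call:
step_arm --pt "0 0 0.35 0 0 0 1" --pt "0 0 0.7 0 0 0 1" --pt "0 0 0.9 0 0 0 1" --pt "0 0 1 0 0 0 1" --pt "0 0 1 0 0 0 1"

```text
time: 16.4
eef_pos: [0.4612, -0.3446, 0.1286]
eef_rot: [[-1.0, -0.011, 0.001], [-0.011, 1.0, -0.006], [-0.001, -0.006, -1.0]]
wrist_force: [0.9, 0.8, -4.7]
grip_width: 0.0452
grip_force: 42.8
```

Call:
step_arm --pt "0 -0.03 0.04 0 0 0 1" --pt "0 -0.03 0.07 0 0 0 1" --pt "0 -0.03 0.09 0 0 0 1" --pt "0 -0.03 0.1 0 0 0 1" --pt "0 -0.03 0.105 0 0 0 1"

```text
time: 16.9
eef_pos: [0.4614, -0.3488, 0.1193]
eef_rot: [[-1.0, -0.009, 0.003], [-0.009, 1.0, -0.008], [-0.003, -0.008, -1.0]]
wrist_force: [-0.4, 0.3, -4.0]
grip_width: 0.0449
grip_force: 42.9
```

Call:
step_arm --pt "0 0 0.01 0 0 0 1" --pt "0 0 0.02 0 0 0 1" --pt "0 0 0.025 0 0 0 1" --pt "0 0 0.025 0 0 0 1"

```text
time: 17.3
eef_pos: [0.4623, -0.3486, 0.1184]
eef_rot: [[-1.0, -0.01, 0.004], [-0.01, 1.0, -0.009], [-0.004, -0.009, -1.0]]
wrist_force: [-1.8, 1.3, 7.9]
grip_width: 0.0448
grip_force: 44.0
```

Call:
step_arm --pt "0 0 0 0 0 0 0.5" --pt "0 0 0 0 0 0 0" --pt "0 0 0 0 0 0 0" --pt "0 0 0 0 0 0 0" --pt "0 0 -0.3 0 0 0 0" --pt "0 0 -0.7 0 0 0 0" --pt "0 0 -1 0 0 0 0"

```text
time: 18.0
eef_pos: [0.4616, -0.3479, 0.2182]
eef_rot: [[-1.0, -0.01, 0.004], [-0.01, 1.0, -0.008], [-0.004, -0.008, -1.0]]
wrist_force: [1.1, -0.1, -0.2]
grip_width: 0.0857
grip_force: 0.0
```

```bash
python3 - <<'E'
from h import *
a=arm.camera("scene");b=arm.camera("side")
im=np.hstack([cv2.resize(b["image"][140:260,260:460],None,fx=2,fy=2),cv2.resize(a["image"][200:360,150:350],None,fx=1.5,fy=1.5)]);save("placed",im)
E
```

```text
(no output)
```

View pics/placed.png

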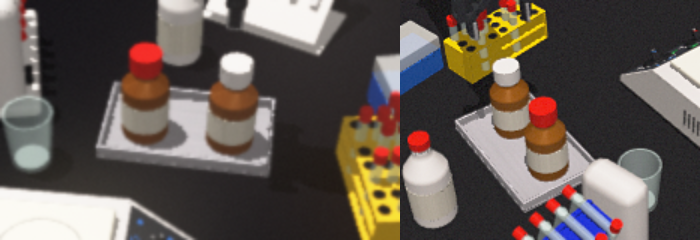

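Call:
step_arm --pt "0 0 -0.5 0 0 0 0" --pt "0 0 -0.9 0 0 0 0" --pt "0 0 -0.9 0 0 0 0"

```text
time: 18.4
eef_pos: [0.4644, -0.3481, 0.3116]
eef_rot: [[-1.0, -0.009, 0.011], [-0.009, 1.0, -0.013], [-0.011, -0.013, -1.0]]
wrist_force: [-0.2, 0.7, -0.0]
grip_width: 0.0853
grip_force: 0.0
```

The picture shows the white-capped bottle upright in the steel tray beside the red-capped one, caps at about (62,235) and (60,147) in the left half. Next is the blue-capped bottle.

Call:
step_arm --pt "-0.11 0.97 0 0 0 0 0" --pt "-0.11 0.97 0 0 0 0 0" --pt "-0.11 0.97 0 0 0 0 0"

```text
time: 18.7
eef_pos: [0.4713, -0.2421, 0.3056]
eef_rot: [[-1.0, -0.021, 0.002], [-0.021, 1.0, -0.005], [-0.002, -0.005, -1.0]]
wrist_force: [0.0, 0.2, 0.3]
grip_width: 0.0853
grip_force: 0.0
```

Call:
step_arm --pt "-0.11 0.97 0 0 0 0 0" --pt "-0.11 0.97 0 0 0 0 0" --pt "-0.11 0.97 0 0 0 0 0"

```text
time: 19.0
eef_pos: [0.4812, -0.1456, 0.305]
eef_rot: [[-1.0, -0.021, 0.003], [-0.021, 1.0, -0.005], [-0.003, -0.005, -1.0]]
wrist_force: [-0.1, 1.1, 0.3]
grip_width: 0.0853
grip_force: 0.0
```

Call:
step_arm --pt "-0.11 0.97 0 0 0 0 0" --pt "-0.11 0.97 0 0 0 0 0" --pt "-0.11 0.97 0 0 0 0 0"

```text
time: 19.3
eef_pos: [0.4913, -0.0488, 0.3047]
eef_rot: [[-1.0, -0.021, 0.004], [-0.021, 1.0, -0.004], [-0.004, -0.004, -1.0]]
wrist_force: [-0.7, -0.1, -0.2]
grip_width: 0.0854
grip_force: 0.0
```

Call:
step_arm --pt "-0.11 0.97 0 0 0 0 0" --pt "-0.11 0.97 0 0 0 0 0" --pt "-0.11 0.97 0 0 0 0 0"

```text
time: 19.6
eef_pos: [0.5013, 0.0484, 0.3042]
eef_rot: [[-1.0, -0.021, 0.005], [-0.021, 1.0, -0.003], [-0.005, -0.003, -1.0]]
wrist_force: [0.5, 0.5, 0.6]
grip_width: 0.0855
grip_force: 0.0
```

Call:
step_arm --pt "-0.11 0.97 0 0 0 0 0" --pt "-0.11 0.97 0 0 0 0 0" --pt "-0.11 0.97 0 0 0 0 0"

```text
time: 19.9
eef_pos: [0.5109, 0.1455, 0.3035]
eef_rot: [[-1.0, -0.02, 0.004], [-0.02, 1.0, -0.002], [-0.004, -0.002, -1.0]]
wrist_force: [-0.6, -0.3, -0.1]
grip_width: 0.0859
grip_force: 0.0
```

Call:
step_arm --pt "-0.11 0.97 0 0 0 0 0" --pt "-0.11 0.97 0 0 0 0 0" --pt "-0.11 0.97 0 0 0 0 0"

```text
time: 20.2
eef_pos: [0.5205, 0.2423, 0.3026]
eef_rot: [[-1.0, -0.019, 0.003], [-0.019, 1.0, -0.001], [-0.003, -0.001, -1.0]]
wrist_force: [0.2, -1.1, 0.2]
grip_width: 0.0851
grip_force: 0.0
```

Call:
step_arm --pt "-0.11 0.97 0 0 0 0 0" --pt "-0.11 0.97 0 0 0 0 0" --pt "-0.11 0.97 0 0 0 0 0" --pt "-0.11 0.97 0 0 0 0 0"

```text
time: 20.6
eef_pos: [0.5314, 0.3321, 0.3005]
eef_rot: [[-1.0, -0.012, 0.001], [-0.012, 1.0, -0.009], [-0.001, -0.009, -1.0]]
wrist_force: [0.8, -0.6, -0.4]
grip_width: 0.0855
grip_force: 0.0
```

```bash
python3 - <<'E'
from h import *
np.set_printoptions(precision=4,suppress=True)
s=arm.state();print(s["joint_pos"].round(0),s["eef_pos"],s["eef_rot"].ravel().round(3))
q=np.load("q.npy")
rb=[]
for n in ("scene","side","wrist"):
    c=arm.camera(n);hsv=cv2.cvtColor(c["image"],cv2.COLOR_RGB2HSV);m=cv2.inRange(hsv,(108,180,90),(125,255,255))
    pr=proj(c,(.541,.335,.135));n_,l,st,ce=cv2.connectedComponentsWithStats(m)
    print(n,pr,proj(c,(.541,.335,.149)))
    for i in range(1,n_):
        if st[i,4]>60 and np.hypot(*(ce[i][::-1]-pr))<70:print(st[i],ce[i][::-1],atz(c,ce[i][::-1],.14))
# plate centre from circle: green+grey circle in side
from scipy.optimize import least_squares
b=arm.camera("side");g=cv2.cvtColor(b["image"],cv2.COLOR_RGB2GRAY)
pr=proj(b,S(q,(0,0,116)));print("plate proj",pr)
m=(g>200).astype(np.uint8);n_,l,st,ce=cv2.connectedComponentsWithStats(m)
print([(st[i].tolist(),ce[i].round(1)) for i in range(1,n_) if st[i,4]>500])
save("plate",cv2.resize(b["image"][225:340,220:370],None,fx=4,fy=4))
E
```

```text
[ -1.  31. -53. 100.  28.  63.  28.] [0.5314 0.3321 0.3005] [-1.    -0.012  0.001 -0.012  1.    -0.009 -0.001 -0.009 -1.   ]
scene [180.651  434.7461] [176.7496 435.3678]
[428 173  16  17 215] [180.786  435.3116] [0.5478 0.3299 0.14  ]
[ 378  183   87   52 1226] [211.1713 423.5628] [0.6439 0.1929 0.14  ]
side [408.1838 285.9098] [405.0178 285.3739]
[ 245  395  140   85 6693] [446.1355 309.7768] [0.4851 0.3921 0.14  ]
wrist [227.5106 327.3401] [231.8218 327.5339]
[  266    32   139   223 16243] [160.4395 340.7517] [0.4795 0.3455 0.14  ]
plate proj [265.3811 279.7091]
[([191, 0, 179, 76, 10449], array([271.2,  32.7])), ([594, 35, 35, 43, 907], array([609.6,  52.7])), ([620, 41, 20, 67, 729], array([632.7,  76.5])), ([134, 68, 37, 63, 1251], array([152.3,  97.4])), ([184, 80, 118, 35, 2757], array([240.5,  97.2])), ([362, 93, 131, 69, 3420], array([411.3, 126.3])), ([449, 167, 38, 27, 654], array([467.7, 179.9])), ([327, 190, 66, 33, 528], array([356.4, 206.3])), ([0, 230, 33, 61, 1060], array([ 12.7, 260.2])), ([300, 239, 56, 98, 1147], array([314.3, 273. ])), ([219, 257, 26, 50, 609], array([233.5, 286. ])), ([0, 373, 151, 107, 4537], array([ 95.4, 418.1])), ([130, 422, 56, 58, 1423], array([160.4, 454.8])), ([36, 438, 38, 40, 1094], array([ 54.7, 457.6]))]
```

Call:
step_arm --pt "-0.1 0.03 0.3 0 0 0 0" --pt "-0.1 0.03 0.7 0 0 0 0" --pt "-0.1 0.03 1 0 0 0 0"

```text
time: 21.1
eef_pos: [0.5424, 0.3319, 0.1998]
eef_rot: [[-1.0, -0.006, 0.002], [-0.006, 1.0, -0.01], [-0.002, -0.01, -1.0]]
wrist_force: [-0.4, 0.2, 1.2]
grip_width: 0.0855
grip_force: 0.0
```

Call:
step_arm --pt "0 0 0.35 0 0 0 0" --pt "0 0 0.7 0 0 0 0" --pt "0 0 0.82 0 0 0 0" --pt "0 0 0.82 0 0 0 0"

```text
time: 21.5
eef_pos: [0.5415, 0.3319, 0.118]
eef_rot: [[-1.0, -0.008, -0.0], [-0.008, 1.0, -0.01], [0.0, -0.01, -1.0]]
wrist_force: [-0.4, -1.3, -0.1]
grip_width: 0.0854
grip_force: 0.0
```

Call:
step_arm --pt "0 0 0 0 0 0 0.5" --pt "0 0 0 0 0 0 1" --pt "0 0 0 0 0 0 1" --pt "0 0 0 0 0 0 1" --pt "0 0 0 0 0 0 1" --newtons 40

```text
time: 22.0
eef_pos: [0.5429, 0.3359, 0.1218]
eef_rot: [[-1.0, -0.01, 0.006], [-0.01, 1.0, -0.005], [-0.006, -0.005, -1.0]]
wrist_force: [0.0, 1.0, 6.2]
grip_width: 0.0451
grip_force: 40.7
```

Call:
step_arm --pt "0 0 -0.3 0 0 0 1" --pt "0 0 -0.65 0 0 0 1" --pt "0 0 -1 0 0 0 1"

```text
time: 22.3
eef_pos: [0.5408, 0.3336, 0.2197]
eef_rot: [[-1.0, -0.01, 0.001], [-0.01, 1.0, -0.01], [-0.0, -0.01, -1.0]]
wrist_force: [0.5, -0.6, -2.9]
grip_width: 0.0452
grip_force: 42.6
```

Call:
step_arm --pt "0 0 -0.4 0 0 0 1" --pt "0 0 -0.8 0 0 0 1" --pt "0 0 -1 0 0 0 1"

```text
time: 22.6
eef_pos: [0.5416, 0.3365, 0.323]
eef_rot: [[-1.0, -0.01, 0.006], [-0.01, 1.0, -0.006], [-0.006, -0.006, -1.0]]
wrist_force: [-0.1, 0.6, -3.3]
grip_width: 0.0447
grip_force: 42.7
```

Call:
step_arm --pt "-0.08 -0.28 0 0 0 0 1" --pt "-0.16 -0.55 0 0 0 0 1" --pt "-0.25 -0.83 0 0 0 0 1"

```text
time: 22.9
eef_pos: [0.5663, 0.2513, 0.3198]
eef_rot: [[-1.0, -0.011, 0.002], [-0.011, 1.0, -0.01], [-0.001, -0.01, -1.0]]
wrist_force: [1.3, -0.2, -2.7]
grip_width: 0.0448
grip_force: 42.7
```

Call:
step_arm --pt "-0.08 -0.28 0 0 0 0 1" --pt "-0.16 -0.55 0 0 0 0 1" --pt "-0.25 -0.83 0 0 0 0 1"

```text
time: 23.2
eef_pos: [0.592, 0.1683, 0.3202]
eef_rot: [[-1.0, -0.01, 0.001], [-0.01, 1.0, -0.009], [-0.001, -0.009, -1.0]]
wrist_force: [0.5, 0.1, -4.2]
grip_width: 0.0449
grip_force: 42.7
```

Call:
step_arm --pt "-0.08 -0.28 0 0 0 0 1" --pt "-0.16 -0.55 0 0 0 0 1" --pt "-0.25 -0.83 0 0 0 0 1"

```text
time: 23.5
eef_pos: [0.6177, 0.0857, 0.3208]
eef_rot: [[-1.0, -0.01, 0.0], [-0.01, 1.0, -0.009], [-0.0, -0.009, -1.0]]
wrist_force: [1.1, 0.6, -3.1]
grip_width: 0.0447
grip_force: 42.7
```

Call:
step_arm --pt "-0.08 -0.28 0 0 0 0 1" --pt "-0.16 -0.55 0 0 0 0 1" --pt "-0.25 -0.83 0 0 0 0 1" --pt "-0.25 -0.83 0 0 0 0 1" --pt "-0.25 -0.83 0 0 0 0 1"

```text
time: 24.0
eef_pos: [0.6436, 0.003, 0.3212]
eef_rot: [[-1.0, -0.007, 0.0], [-0.007, 1.0, -0.008], [-0.0, -0.008, -1.0]]
wrist_force: [-0.3, 0.5, -3.5]
grip_width: 0.0448
grip_force: 42.6
```

```bash
python3 - <<'E'
from h import *
np.set_printoptions(precision=4,suppress=True)
s=arm.state();print(s["eef_pos"],s["eef_rot"].ravel().round(3),s["wrist_force"])
q=np.load("q.npy");print(q)
# cap location vs tcp
for n in ("scene","side"):
    c=arm.camera(n);hsv=cv2.cvtColor(c["image"],cv2.COLOR_RGB2HSV);m=cv2.inRange(hsv,(108,180,90),(125,255,255))
    p=s["eef_pos"]+[0,0,.017];pr=proj(c,p);n_,l,st,ce=cv2.connectedComponentsWithStats(m)
    for i in range(1,n_):
        if st[i,4]>60 and np.hypot(*(ce[i][::-1]-pr))<30:print(n,pr,ce[i][::-1])
# plate: white region in scene & side -> quad near plate
for n in ("scene","side"):
    c=arm.camera(n);
    g=cv2.cvtColor(c["image"],cv2.COLOR_RGB2HSV)
    m=cv2.inRange(g,(15,8,215),(45,60,255));pr=proj(c,S(q,(0,0,116)))
    k=np.zeros_like(m);r=75;k[int(pr[0])-r:int(pr[0])+r,int(pr[1])-r:int(pr[1])+r]=1;m=m*k
    n_,l,st,ce=cv2.connectedComponentsWithStats(m)
    i=1+np.argmax(st[1:,4]);pts=np.argwhere(l==i)[:,::-1].astype(np.float32)
    h=cv2.convexHull(pts);print(n,st[i],cv2.approxPolyDP(h,6,True)[:,0].tolist(),[proj(c,S(q,(a,b,116)))[::-1].round(0).tolist() for a,b in((80,80),(80,-80),(-80,-80),(-80,80))])
E
```

```text
[0.6436 0.003  0.3212] [-1.    -0.007  0.    -0.007  1.    -0.008 -0.    -0.008 -1.   ] [-0.2774  0.4777 -3.5478]
[0.643  0.0045 0.0576]
scene [170.8181 375.7573] [172.5742 377.7943]
side [191.2324 271.1343] [192.9515 277.9664]
scene [ 331  221   82   50 1740] [[412.0, 247.0], [369.0, 270.0], [331.0, 240.0], [380.0, 221.0]] [[413.0, 245.0], [368.0, 269.0], [329.0, 238.0], [373.0, 216.0]]
side [238 234  81  63 868] [[318.0, 245.0], [301.0, 296.0], [238.0, 292.0], [260.0, 234.0]] [[237.0, 289.0], [255.0, 237.0], [319.0, 244.0], [308.0, 297.0]]
```

Call:
step_arm --pt "0 0.015 0.3 0 0 0 1" --pt "0 0.015 0.6 0 0 0 1" --pt "0 0.015 0.75 0 0 0 1" --pt "0 0.015 0.82 0 0 0 1" --pt "0 0.015 0.84 0 0 0 1" --pt "0 0.015 0.86 0 0 0 1" --pt "0 0.015 0.87 0 0 0 1" --pt "0 0.015 0.88 0 0 0 1"

```text
time: 25.0
eef_pos: [0.6453, 0.0057, 0.2354]
eef_rot: [[-1.0, -0.009, 0.005], [-0.009, 1.0, -0.007], [-0.004, -0.007, -1.0]]
wrist_force: [0.7, 0.6, -3.5]
grip_width: 0.0448
grip_force: 42.7
```

Call:
step_arm --pt "0 0 0.01 0 0 0 1" --pt "0 0 0.02 0 0 0 1" --pt "0 0 0.03 0 0 0 1" --pt "0 0 0.03 0 0 0 1"

```text
time: 25.4
eef_pos: [0.6454, 0.0057, 0.2328]
eef_rot: [[-1.0, -0.009, 0.005], [-0.009, 1.0, -0.008], [-0.004, -0.008, -1.0]]
wrist_force: [-1.6, -0.5, 3.9]
grip_width: 0.045
grip_force: 43.2
```

Call:
step_arm --pt "0 0 0 0 0 0 0.4" --pt "0 0 0 0 0 0 0" --pt "0 0 0 0 0 0 0" --pt "0 0 0 0 0 0 0" --pt "0 0 -0.2 0 0 0 0" --pt "0 0 -0.5 0 0 0 0" --pt "0 0 -0.8 0 0 0 0" --pt "0 0 -0.8 0 0 0 0"

```text
time: 26.2
eef_pos: [0.6471, 0.0076, 0.3161]
eef_rot: [[-1.0, -0.009, 0.011], [-0.009, 1.0, -0.006], [-0.011, -0.006, -1.0]]
wrist_force: [0.6, 1.0, 0.0]
grip_width: 0.0856
grip_force: 0.0
```

Call:
step_arm --pt "0.5 -0.1 0 0 0 0 0" --pt "0.9 -0.2 0 0 0 0 0" --pt "0.9 -0.2 0 0 0 0 1"

```text
time: 26.5
eef_pos: [0.5478, -0.0167, 0.309]
eef_rot: [[-1.0, -0.01, -0.006], [-0.009, 1.0, -0.012], [0.006, -0.012, -1.0]]
wrist_force: [0.6, 0.3, -0.3]
grip_width: 0.0731
grip_force: 0.0
```

```bash
python3 - <<'E'
from h import *
np.set_printoptions(precision=4,suppress=True)
q=np.load("q.npy");s=arm.state();print(s["eef_pos"],s["joint_pos"].round(0))
rs=[]
for n in ("scene","side"):
    c=arm.camera(n);hsv=cv2.cvtColor(c["image"],cv2.COLOR_RGB2HSV);m=cv2.inRange(hsv,(108,180,90),(125,255,255))
    pr=proj(c,S(q,(0,0,246)));n_,l,st,ce=cv2.connectedComponentsWithStats(m)
    for i in range(1,n_):
        if st[i,4]>60 and np.hypot(*(ce[i][::-1]-pr))<30:print(n,pr,ce[i][::-1],st[i]);rs.append(ray(c,ce[i][::-1]))
if len(rs)==2:print(tri(rs))
E
```

```text
[ 0.5478 -0.0167  0.309 ] [ 38.  24. -56. 109.  24.  60.  63.]
side [225.4369 275.0915] [224.6317 275.0749] [265 216  22  21 334]
```

```bash
python3 - <<'E'
from h import *
q=np.load("q.npy");Rd=np.diag([-1,1,-1.])
P1,R1=tp(q,150,20,.05,-.009,.031);print(P1,rel(P1,R1))
P0,R0=tp(q,150,20,.011,-.009,.031);print("desc",rel(P0,R0,P1,R1))
for a in (210,220,230,240,250,258,264,268,272):
  f=np.radians(a+180);g=np.radians(a+90);k=.0195;rt=.018*np.sin(f)+k*np.sin(g)+.0025;up=.018*np.cos(f)+k*np.cos(g)+.0017
  P,R=tp(q,150,20,.011,rt,up);print(a,round(rt,4),round(up,4),rel(P,R,P0,R0)[0])
E
```

```text
[ 0.49220091 -0.04722411  0.114888  ] (array([ 0.622, -0.294,  1.961]), array([ 0.0236, -0.1097, -0.1798]))
desc (array([-0.104, -0.06 ,  0.371]), array([ 0.,  0., -0.]))
210 -0.0054 0.027 [ 0.051 -0.012  0.012]
220 -0.0009 0.028 [ 0.065 -0.056  0.009]
230 0.0038 0.0282 [ 0.087 -0.097  0.009]
240 0.0083 0.0276 [ 0.115 -0.134  0.011]
250 0.0127 0.0262 [ 0.148 -0.165  0.015]
258 0.0161 0.0245 [ 0.179 -0.186  0.02 ]
264 0.0184 0.023 [ 0.203 -0.199  0.025]
268 0.0198 0.0218 [ 0.22  -0.206  0.028]
272 0.0212 0.0206 [ 0.237 -0.212  0.032]
```

Call:
step_arm --pt "0.4 -0.2 0.2 0 0 0 1" --pt "0.62 -0.3 0.6 0 0 0 1" --pt "0.62 -0.3 1 0 0 0 1" --pt "0.62 -0.3 1 0 0 0 1"

```text
time: 27.0
eef_pos: [0.4904, -0.0471, 0.2074]
eef_rot: [[-1.0, -0.009, -0.006], [-0.009, 1.0, -0.007], [0.006, -0.006, -1.0]]
wrist_force: [0.1, 0.2, 0.0]
grip_width: 0.0002
grip_force: 0.0
```

Call:
step_arm --pt "0 0 0 0.024 -0.11 -0.18 1" --pt "0 0 0.2 0.024 -0.11 -0.18 1" --pt "0 0 0.4 0.024 -0.11 -0.18 1" --pt "0 0 0.7 0.024 -0.11 -0.18 1" --pt "0 0 0.96 0.024 -0.11 -0.18 1" --pt "0 0 0.96 0.024 -0.11 -0.18 1" --pt "0 0 0.96 0.024 -0.11 -0.18 1"

```text
time: 27.7
eef_pos: [0.4982, -0.0459, 0.117]
eef_rot: [[-0.779, -0.52, 0.351], [-0.549, 0.836, 0.02], [-0.303, -0.177, -0.936]]
wrist_force: [0.3, -0.1, 0.0]
grip_width: 0.0002
grip_force: 0.0
```

```bash
cat > bar.py <<'E'
from h import *
q=np.load("q.npy");c=arm.camera("wrist");s=arm.state()
B=np.array([2.5,1.7])
def xy(at,h):
    r,a=dialang(q,c,at,h);a=np.radians(a);return np.array([r*np.sin(a),r*np.cos(a)])
im=c["image"];g=cv2.cvtColor(im,cv2.COLOR_RGB2GRAY);hsv=cv2.cvtColor(im,cv2.COLOR_RGB2HSV)
def comps(m):
    n,l,st,ce=cv2.connectedComponentsWithStats(m);return [(int(st[i,4]),ce[i][::-1],np.argwhere(l==i)) for i in range(1,n) if st[i,4]>40]
ang=lambda v:round(float(np.degrees(np.arctan2(v[0],v[1]))%360),1)
sp=None
for a,at,p in comps(cv2.inRange(hsv,(98,120,100),(125,255,255))):
    v=xy(at,22)
    if 8<np.hypot(*v)<30: sp=v;print("spot",a,at.round(0),v.round(1),ang(v-B),"-> dial",round((ang(v-B)+180-210)%360,1))
for a,at,p in comps(cv2.inRange(hsv,(45,120,60),(80,255,255))):
    v=xy(at,0)
    if 25<np.hypot(*v)<60:print("tape",a,at.round(0),v.round(1),ang(v-B),"-> dial",round((ang(v-B)-210)%360,1))
for a,at,p in comps((g>110).astype(np.uint8)*255):
    v=xy(at,22)
    if sp is not None and np.hypot(*v)<28 and np.hypot(*(v-sp))>10:print("white",a,at.round(0),v.round(1),"bar->dial",round((ang(v-sp)-210)%360,1))
print(s["wrist_force"].round(1),s["eef_pos"].round(4))
E
python3 bar.py; python3 - <<'E'
from h import *
q=np.load("q.npy")
for h in (.05,.011):
  P,R=tp(q,150,20,h,-.009,.031);print(rel(P,R))
E
```

```text
spot 419 [245. 296.] [11.6 17.3] 30.3 -> dial 0.3
tape 474 [257. 378.] [-39.   -0.2] 267.4 -> dial 57.4
white 472 [210. 350.] [ -5.  -13.4] bar->dial 358.4
white 54 [222. 376.] [-20.9 -14.8] bar->dial 15.4
[-0.8 -0.7 -1.1] [ 0.4954 -0.0455  0.1146]
(array([ 0.033,  0.002, -0.014]), array([0.0002, 0.0018, 0.0016]))
(array([-0.069, -0.059,  0.357]), array([0.0002, 0.0018, 0.0016]))
```

Call:
step_arm --pt "-0.03 -0.03 0.15 0 0 0 1" --pt "-0.07 -0.06 0.3 0 0 0 1" --pt "-0.07 -0.06 0.355 0 0 0 1" --pt "-0.07 -0.06 0.355 0 0 0 1"

```text
time: 28.15
eef_pos: [0.5165, -0.0469, 0.0855]
eef_rot: [[-0.782, -0.518, 0.345], [-0.546, 0.838, 0.021], [-0.3, -0.172, -0.938]]
wrist_force: [0.2, 0.3, 0.1]
grip_width: -0.0001
grip_force: 0.0
```

Call:
step_arm --pt "0.05 -0.012 0.012 0 0 0 1" --pt "0.065 -0.056 0.01 0 0 0 1" --pt "0.087 -0.097 0.01 0 0 0 1" --pt "0.115 -0.134 0.012 0 0 0 1" --pt "0.14 -0.158 0.015 0 0 0 1" --pt "0.14 -0.158 0.015 0 0 0 1"

```text
time: 28.75
eef_pos: [0.512, -0.0692, 0.0824]
eef_rot: [[-0.783, -0.518, 0.344], [-0.546, 0.838, 0.019], [-0.298, -0.173, -0.939]]
wrist_force: [0.5, 1.7, 2.0]
grip_width: 0.0
grip_force: 0.9
```

```bash
python3 bar.py
```

```text
spot 564 [273. 330.] [19.7  9. ] 67.0 -> dial 37.0
tape 624 [304. 427.] [-39.3   0.2] 267.9 -> dial 57.9
white 16593 [254. 363.] [10.7 -5.1] bar->dial 2.7
white 156 [231. 417.] [ -6.6 -26.4] bar->dial 6.7
white 66 [263. 424.] [-16.8 -15.3] bar->dial 26.3
white 526 [278. 399.] [-9.6 -3.7] bar->dial 36.5
white 553 [313. 330.] [11.5 24.5] bar->dial 122.1
white 653 [304. 427.] [-27.3   0.8] bar->dial 50.1
white 75 [321. 402.] [-20.   12.8] bar->dial 65.4
white 78 [336. 374.] [-12.   24.8] bar->dial 86.4
[0.4 1.4 1.1] [ 0.5121 -0.0692  0.0824]
```

Call:
step_arm --pt "0.02 -0.015 0.003 0 0 0 1" --pt "0.04 -0.029 0.006 0 0 0 1" --pt "0.063 -0.041 0.01 0 0 0 1" --pt "0.063 -0.041 0.01 0 0 0 1"

```text
time: 29.2
eef_pos: [0.5095, -0.0758, 0.08]
eef_rot: [[-0.783, -0.519, 0.343], [-0.546, 0.838, 0.019], [-0.297, -0.172, -0.939]]
wrist_force: [2.3, 1.2, 1.5]
grip_width: -0.0001
grip_force: 1.0
```

```bash
python3 bar.py
```

```text
spot 544 [276. 342.] [21.1  3.9] 83.2 -> dial 53.2
tape 470 [318. 437.] [-41.4   0.2] 268.0 -> dial 58.0
white 19907 [264. 368.] [13.1 -6.3] bar->dial 8.0
white 194 [243. 425.] [ -5.7 -27.2] bar->dial 10.8
white 97 [275. 432.] [-16.2 -15.8] bar->dial 32.2
white 1118 [309. 420.] [-19.    0.4] bar->dial 55.0
white 613 [313. 330.] [18.  20.8] bar->dial 139.5
white 98 [333. 409.] [-19.2  12.4] bar->dial 71.8
white 68 [346. 381.] [-10.4  23.7] bar->dial 92.1
[1.7 0.2 0.6] [ 0.5095 -0.0758  0.08  ]
```

Call:
step_arm --pt "0.01 -0.004 0.002 0 0 0 1" --pt "0.019 -0.008 0.003 0 0 0 1" --pt "0.019 -0.008 0.003 0 0 0 1"

```text
time: 29.55
eef_pos: [0.5086, -0.0771, 0.0794]
eef_rot: [[-0.783, -0.519, 0.343], [-0.546, 0.837, 0.02], [-0.298, -0.172, -0.939]]
wrist_force: [1.3, 1.5, 1.6]
grip_width: -0.0001
grip_force: 1.0
```

Call:
step_arm --pt "-0.2 0 -0.05 0 0 0 1" --pt "-0.2 0 -0.3 0 0 0 1" --pt "-0.2 0 -0.6 0 0 0 1" --pt "-0.2 0 -0.6 0 0 0 1"

```text
time: 29.95
eef_pos: [0.5025, -0.0682, 0.1433]
eef_rot: [[-0.784, -0.517, 0.344], [-0.546, 0.838, 0.017], [-0.297, -0.175, -0.939]]
wrist_force: [0.9, -0.2, -0.3]
grip_width: 0.0001
grip_force: 0.0
```

```bash
python3 bar.py
```

```text
spot 334 [205. 339.] [21.   2.6] 87.3 -> dial 57.3
tape 366 [247. 410.] [-39.5   0.1] 267.9 -> dial 57.9
white 99 [190. 403.] [ -9.2 -25. ] bar->dial 17.7
white 692 [238. 398.] [-21.1   2.6] bar->dial 60.0
white 48 [259. 390.] [-22.7  16. ] bar->dial 77.1
[-0.2 -0.2  0. ] [ 0.5025 -0.0683  0.1433]
```

```bash
python3 -c "
from rig import arm
print(arm.finish_job())"
```

```text
the job is handed in; nothing more can be done
None
```

The job is handed in with no verdict shown: by my measurements the white-capped bottle stands in the steel tray, the blue-capped one is within a few mm of the plate's middle, and the stirring dial reads 57–60° against the tape's 58° (tolerance about 7°).

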